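# Fit and snug a band clamp on an inclined barbed stub

### The job

Pick up the loose steel worm-drive band clamp and slide it over the inclined, slotted barbed stub of the bench outlet, knob upward and screw housing over the rest bar, until the band sits fully home against the stop bead. Then turn its knob clockwise until the band is snug on the stub and the knob turns no further with moderate effort, and let go. Do not disturb the other things on the bench.

Things in the scene. Friction and masses are not known exactly. Their poses are not given: they have to be found in the camera images.
- outlet: Fixed aluminium bench outlet: base plate 140 x 120 x 12 mm, post and an inclined head block. Origin: centre of the base's underside. Its x axis runs level, under the stub, towards the stub's free end, which faces the robot within 20 degrees; z is up.
- stub: Inclined barbed stub fixed on the outlet. Origin: on the stub's axis where the middle of the band must come to sit; at (61, 0, 135) mm in the outlet's frame. x: the stub's axis, out of its free end, 30 degrees above level; y: level; z: square to it, 30 degrees from vertical. Grey slotted part 48 mm diameter from x -13 to +28 mm, narrowing to 39 mm at +36 mm.
- stub_end (a point): End of the 30 mm diameter steel pipe that stands out of the stub, on its axis, 53 mm along +x from the stub's origin.
- bead_face (a point): Centre of the face of the steel stop bead (60 mm diameter, 6 mm thick), at x = -13 mm in the stub's frame; the band's face comes against it. Behind it a 40 mm pipe runs back to the head block, 75 mm wide, from x = -60 to -100 mm, z -42 to +28 mm.
- rest_bar (a point): On the stub's -y side (left as the robot sees it): middle of the top face of the steel rest bar, at (-22, -45, -34.5) mm in the stub's frame. The bar is 22 mm wide, from x = -63 to +19 mm, parallel to the stub. The housing's foot comes to rest on it; with the bore centred on the stub the foot is 3.5 mm above it.
- clamp: Loose steel worm-drive band clamp, about 0.27 kg, standing on edge on the bench, knob up. Origin: centre of the bore (31 mm above the bench at the start). x: the bore's axis, to lie finally along the stub's +x; z: the screw axis, up, finally along the stub's z. Band 26 mm wide (x), bore 52 mm, outside 62 mm diameter. Home: origin at the stub's origin; 2 mm play all round.
- housing_top (a point): Centre of the top face of the clamp's screw housing, under the knob, at (0, -44, +20) mm in the clamp's frame. The housing is a block on the -y side of the band, 30 mm (x) x 22 mm (y, -55 to -33 mm) x 51 mm (z, -31 to +20 mm): a good grip across its 30 mm.
- knob_top (a point): Centre of the top of the black fluted knob, 28 mm diameter, 24 mm high, 6 mm above the housing; at (0, -44, +50) mm in the clamp's frame.
- clamp_knob (a joint): Turn of the knob about the screw axis, rad: grows clockwise seen from above; range 0 to 3.0; starts at 0 to 0.4. Stays where it is left (friction 0.05 N m). Each rad moves the shoe 2 mm into the bore: the band closes on the stub at about 1.9 to 2.1 rad and is snug 0.1 to 0.3 rad further; turned beyond, it springs back to about 2.1 to 2.3 when let go, still snug.
- band_shoe: Small steel shoe inside the band beside the housing, 22 x 16 x 3 mm, flush with the bore when the clamp is open; the screw presses it against the stub. Origin: its centre, at (0, -27.7, 0) mm in the clamp's frame when open.
- petri_a: Round pale petri dish, 67 mm across, 14 mm high, loose, a bystander. Origin: centre of its underside.
- label_tape: Roll of tan tape, 104 mm across, 25 mm high, loose, a bystander. Origin: centre of its underside.
- bench_bottle: Glass bottle with a blue cap, 68 mm across, 128 mm high, loose, a bystander. Origin: centre of its underside.

How it is judged:
By the outcome, as a careful person would: the job done as asked, in the order asked, and still so for the second after the job is handed in, with the robot touching nothing.
It also fails if it takes over 61 s, if anything falls off the work surface, if the arm or the gripper's body presses on something with over 40 N, if the wrist force passes 120 N, or if a joint passes its speed limit or range.

### The arm

A 6-joint arm with a two-finger parallel gripper is mounted at the origin on a cart in front of the work surface, level with it; the furniture and walls round the work are solid. World frame = base frame: x ahead of the robot, y to its left, z up, the work surface at z = 0. Lengths are in m, angles in rad, forces in N, time in s.
With the tool pointing down it reaches from about 0.425 to 0.95 m from the base axis. Payload 3.5 kg.
Tool frame: the origin (TCP) lies at the very end of the fingers, on their centre line; the grasp point (between the pads) lies 19 mm behind it; z points along the fingers, y is the line along which they close (so a half turn about z gives the same grasp; the last joint's range is limited). The gripper opens to 85 mm and grips with 20 to 120 N. Pads are 22 mm wide; open, the fingers measure 114 mm over their backs; the gripper's body (76 mm by 85 mm) begins 54 mm behind the grasp point. The pads swing forward as they close: fully open they stand 13 mm farther back than shut.
Start: joints at [-1.386, 0.286, 1.577, -0, 1.279, -0.15], TCP at [0.222, -0.637, 0.198] pointing down, gripper open.
Joint ranges: [-2.77, 2.77], [-0.9, 2.22], [0.21, 2.48], [-1.53, 4.67], [0.24, 2.81], [-2.84, 2.84]. Speed limits (rad/s): [2.79, 2.79, 3.14, 3.14, 3.14, 3.14].

### API

Orientations are given as a unit quaternion [x, y, z, w].
In Python, from plant import ctrl gives the robot as it stands.
- The arm moves only by the shell command python3 inch.py 'ROWS' [FORCE]. ROWS is a JSON list of rows, 1 to 10 of them, each of 7 numbers: dx, dy, dz in m, then a rotation vector rx, ry, rz in rad, then the opening from 0.0 (shut) to 1.0 (fully open); each row is the pose to reach, as a shift and turn from the pose commanded when the command began, along the tool's axes at that moment; what a row does not reach only later rows make up. A row lasts 1/8 s, in which the tool goes at most 0.0625 m and 0.188 rad, less where a joint would pass 70% of its speed; a pose out of reach is approached as far as the arm can. The fingers move at their own pace and stop on an object; FORCE is the grip in N (left out, the last holds). Time passes only in rows, so rows that do not move let the fingers close. It prints the time, the measured TCP pose, the force, the opening and the grip force at its end. Input that does not fit is refused with a message, and nothing moves.
- ctrl.get_state(): the state, without advancing time (a new reading comes with each control period).
- ctrl.read_camera(name): name is "scene" or "side" or "wrist"; returns a dict with "pixels" (420x560x3 uint8, red, green, blue), "camera_matrix" (3x3 intrinsics, pixels), "dist_coeffs" ([k1, k2, p1, p2, k3] as OpenCV has them; the pictures are not rectified), "xyz" and "orientation" of the camera in the world. Camera axes: x right, y down, z forward; pixel columns grow to the right and rows downward; lengths in m; the calibration is good to about 2 mm. A picture is of the moment at which its call begins. There is no depth.
- ctrl.sign_off(): hands the job in; it is judged then, once.
The state is a dict: "time": time; "qpos": joint angles; "dq": joint speeds; "joint_efforts": joint torques, N m; "eef_pos": TCP position; "tcp_rot": TCP orientation; "contact_force": force on the tool from outside, world axes, zero at the start; "wrist_torque": the same for the moment, N m; "opening": opening from 0.0 (shut) to 1.0 (fully open); "finger_force": force on a finger pad.
Only numpy, scipy, OpenCV 4.12 (cv2) and the standard library are available. Lean on these libraries where they do the work, as an engineer would, in place of code of your own. Each camera call takes 0.05 s, during which the arm holds its last target. There are 200 camera calls.

## Working session

There is one attempt and no reset: what is moved stays moved. The work goes in short steps, Python scripts to look and compute and a shell command to move; the robot and the scene stay as the last step left them, time stands still between calls to the robot, and variables do not carry over. Pictures are saved under pics/ and viewed, at most 10 in all, crops included, and the job is handed in when it is done.

```bash
ls; mkdir -p pics; python3 - <<'E'
from plant import ctrl
import cv2
s=ctrl.get_state(); print(s)
for n in ["scene","side"]:
    r=ctrl.read_camera(n); cv2.imwrite(f"pics/{n}0.png",r["pixels"][:,:,::-1]); print(n,r["camera_matrix"],r["dist_coeffs"],r["xyz"],r["orientation"])
E
```

```text
inch.py
pics
plant.py
{'time': 0.0, 'qpos': array([-1.38600130e+00,  2.87195972e-01,  1.57818665e+00,  1.31386603e-05,
        1.27860082e+00, -1.50002053e-01]), 'dq': array([-2.99585059e-04,  7.90474221e-04,  2.01697692e-04,  2.28262964e-05,
       -1.74012218e-03, -9.87398394e-05]), 'joint_efforts': array([ 7.15149071e-06, -4.05982876e+01, -2.92628074e+01, -1.43885995e-04,
        5.71145807e-03, -6.41840884e-06]), 'eef_pos': array([ 0.22168231, -0.63677562,  0.19642185]), 'tcp_rot': array([ 9.86021165e-01,  1.66615827e-01, -1.45069184e-05, -1.19532107e-03]), 'contact_force': array([-0.39699595, -0.53753995,  0.29689587]), 'wrist_torque': array([-0.03014342, -0.02036175, -0.003051  ]), 'finger_force': 0.0, 'opening': 1.0001032705853474}
scene [[540.73099178   0.         287.96023207]
 [  0.         540.73099178 211.56275892]
 [  0.           0.           1.        ]] [-0.0953732  0.         0.         0.         0.       ] [0.06526231 0.73227104 1.20522915] [-0.26996016  0.90206458 -0.32244218  0.09711868]
side [[534.30213255   0.         277.67465369]
 [  0.         534.30213255 206.93566194]
 [  0.           0.           1.        ]] [0.01177635 0.         0.         0.         0.        ] [-0.03674248 -1.23012456  0.93893905] [ 0.84905338 -0.19624341  0.10770287 -0.47853628]
```
View pics/scene0.png

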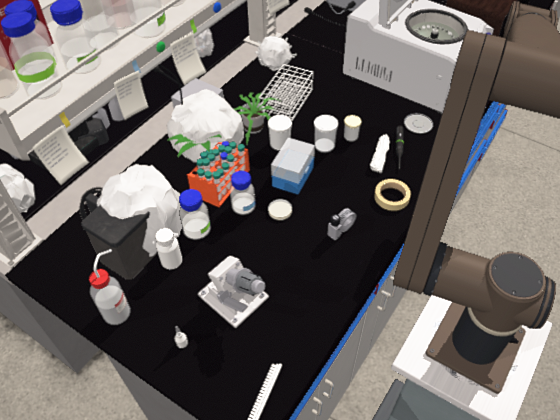

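View pics/side0.png

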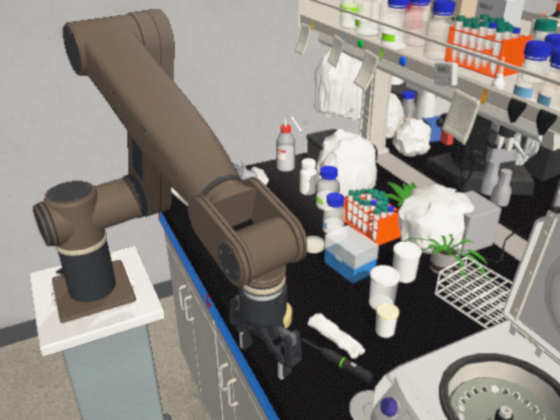

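The scene picture shows the clamp at about (341,222), the outlet at (236,290) with its stub to the right, the petri dish at (280,210) and the tape at (392,194). In the side view the arm hides the clamp and outlet.

```bash
python3 - <<'E'
import cv2
im=cv2.imread("pics/scene0.png")
a=cv2.resize(im[250:332,190:280],None,fx=6,fy=6,interpolation=cv2.INTER_CUBIC)
b=cv2.resize(im[200:245,318:363],None,fx=5.5,fy=5.5,interpolation=cv2.INTER_CUBIC)
import numpy as np
c=np.zeros((492,540+250,3),np.uint8); c[:,:540]=a; c[:b.shape[0],540:540+b.shape[1]]=b
cv2.imwrite("pics/crop0.png",c); print(b.shape)
E
```

```text
(248, 248, 3)
```

View pics/crop0.png

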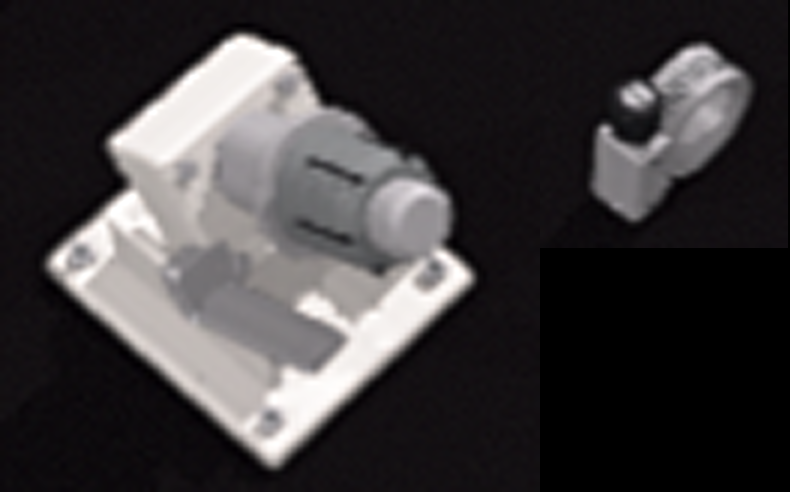

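The crop shows the outlet's base plate corners, pipe end at about (261,287) in full-picture pixels, and the rest bar to the lower left. The clamp has its knob top near (335.5,217), its housing towards lower left and its ring to the upper right at about (349,221). I'll fit both poses.

```bash
cat > h.py <<'E'
import numpy as np, cv2
from scipy.spatial.transform import Rotation as R
from scipy.optimize import least_squares
def proj(P,c):
    Rc=R.from_quat(c["orientation"]).as_matrix(); t=-Rc.T@np.array(c["xyz"])
    return cv2.projectPoints(np.asarray(P,float).reshape(-1,3),cv2.Rodrigues(Rc.T)[0],t,c["camera_matrix"],np.array(c["dist_coeffs"]))[0][:,0]
def ray(uv,c,z):
    n=cv2.undistortPoints(np.array([[uv]],float),c["camera_matrix"],np.array(c["dist_coeffs"]))[0,0]
    d=R.from_quat(c["orientation"]).apply([n[0],n[1],1]); o=np.array(c["xyz"]); return o+d*(z-o[2])/d[2]
def body(L,x,y,yaw,z): return R.from_euler('z',yaw).apply(np.asarray(L,float))+[x,y,z]
S0=np.array([.061,0,.135]); RS=R.from_euler('y',-30,degrees=True)
def stub(L): return RS.apply(np.asarray(L,float))+S0
E
python3 - <<'E'
from h import *
from plant import ctrl
import pickle
c=ctrl.read_camera("scene"); pickle.dump(c,open("scene0.pkl","wb"))
f=lambda u,v:(190+u/6,250+v/6)
# rough
g=lambda u,v:(318+(u-540)/5.5,200+v/5.5)
for uv in [f(45,262),f(275,465),f(473,275)]: print(ray(uv,c,.012))
print("stub_end",ray(f(425,222),c,.135+.0265))
print("knob",ray(g(636,95),c,.081),"ring",ray(g(705,115),c,.031))
E
```

```text
[0.64829834 0.26821645 0.012     ]
[0.5095951  0.29066942 0.012     ]
[0.49293787 0.17298573 0.012     ]
stub_end [0.46731234 0.23414277 0.1615    ]
knob [ 0.45642797 -0.09040276  0.081     ] ring [ 0.43820093 -0.13491109  0.031     ]
```

```bash
cat >> h.py <<'E'
def delta(pos,xax_or_R):
    """shift & rotvec in the tool's axes from the measured pose to the target"""
    from plant import ctrl
    s=ctrl.get_state(); R0=R.from_quat(s["tcp_rot"])
    Rt=xax_or_R; d=R0.inv().apply(np.array(pos)-s["eef_pos"]); r=(R0.inv()*Rt).as_rotvec()
    print("shift",d.round(4),"rot",r.round(4),"tdist",np.linalg.norm(d).round(3))
def down(yaw_y):  # tool down, tool y at this world yaw
    y=np.array([np.cos(yaw_y),np.sin(yaw_y),0]); z=np.array([0,0,-1.]); return R.from_matrix(np.c_[np.cross(y,z),y,z])
E
python3 - <<'E'
from h import *
delta([.45,-.10,.22],down(np.radians(157-180)))
E
```

```text
shift [ 0.392  -0.4321 -0.0224] rot [-0.0016 -0.001  -0.8345] tdist 0.584
```

```bash
python3 inch.py '[[0.039, -0.043, -0.002, 0, 0, -0.083, 1], [0.078, -0.086, -0.004, 0, 0, -0.167, 1], [0.118, -0.13, -0.007, 0, 0, -0.25, 1], [0.157, -0.173, -0.009, 0, 0, -0.334, 1], [0.196, -0.216, -0.011, 0, 0, -0.417, 1], [0.235, -0.259, -0.013, 0, 0, -0.5, 1], [0.274, -0.302, -0.016, 0, 0, -0.584, 1], [0.314, -0.346, -0.018, 0, 0, -0.667, 1], [0.353, -0.389, -0.02, 0, 0, -0.75, 1], [0.392, -0.432, -0.022, 0, 0, -0.834, 1]]'
python3 inch.py '[[0, 0, 0, 0, 0, 0, 0.7], [0, 0, 0, 0, 0, 0, 0.7]]'
python3 - <<'E'
from plant import ctrl
import cv2,pickle
d={n:ctrl.read_camera(n) for n in ["wrist","side","scene"]}
pickle.dump(d,open("v1.pkl","wb"))
for n in d: cv2.imwrite(f"pics/{n}1.png",d[n]["pixels"][:,:,::-1])
print(ctrl.get_state()["eef_pos"])
import numpy as np
a=cv2.resize(cv2.imread("pics/wrist1.png"),(400,300)); b=cv2.resize(cv2.imread("pics/side1.png"),(400,300)); cv2.imwrite("pics/both1.png",np.hstack([a,b]))
E
```

```text
time: 1.4
eef_pos: [0.4504, -0.0988, 0.2199]
tcp_rot: [0.833, 0.553, 0.0, 0.0]
contact_force: [0.2, -0.9, -0.0]
opening: 1.001
finger_force: 0.0
time: 1.65
eef_pos: [0.4498, -0.1007, 0.2195]
tcp_rot: [0.834, 0.552, -0.0, -0.0]
contact_force: [-0.0, -0.7, -1.3]
opening: 0.701
finger_force: 0.0
[ 0.44967007 -0.10190147  0.21960478]
```

View pics/both1.png

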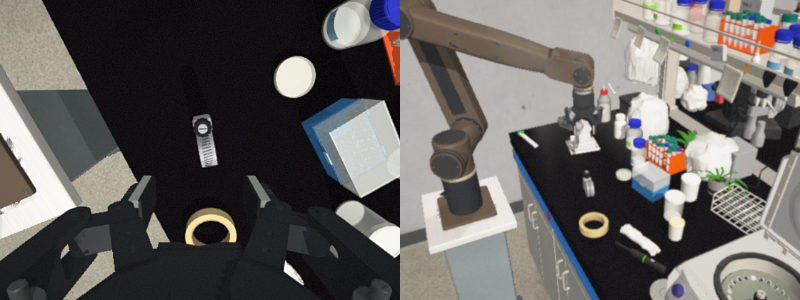

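The wrist view shows the clamp at about (287,190) in full pixels, with the knob at its upper end. The side view now shows the clamp at about (263,257) and the outlet at about (255,195), partly behind the gripper.

```bash
python3 - <<'E'
import cv2,numpy as np
w=cv2.imread("pics/wrist1.png"); s=cv2.imread("pics/side1.png")
f=lambda im,x,y,n,W,H:cv2.resize(im[y:y+H,x:x+W],None,fx=n,fy=n,interpolation=cv2.INTER_CUBIC)
c=np.zeros((600,800,3),np.uint8)
a=f(w,255,145,5,70,100); c[:500,:350]=a       # wrist
b=f(s,225,160,6,70,60); c[:360,360:780]=b    # outlet side
d=f(s,245,232,5,40,46); c[365:595,360:560]=d
cv2.imwrite("pics/crop1.png",c)
E
```

```text
(no output)
```

View pics/crop1.png

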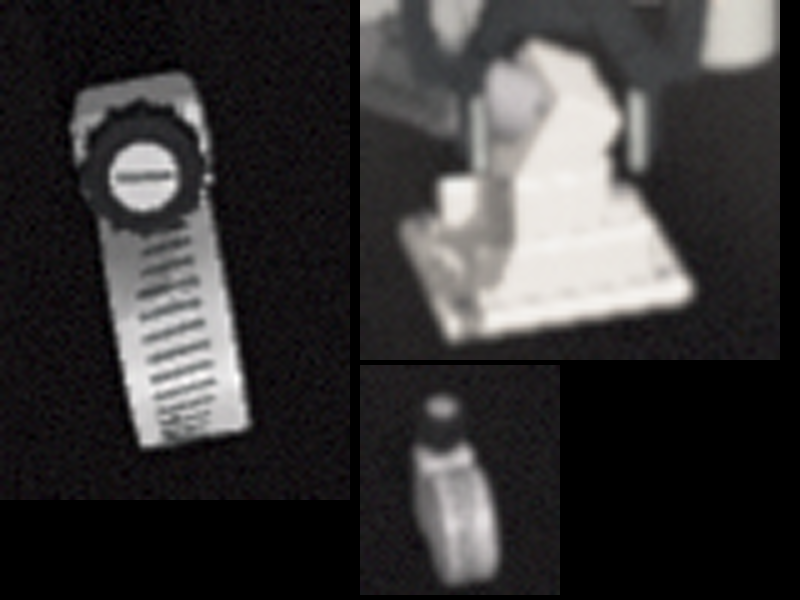

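The enlarged crop shows the knob top at wrist pixel (283.8,180.6), the band's far edge corners at (283,234.6) and (305.4,230.6), and the side-view knob top at (261.2,240). The outlet plate corners are visible in the side view.

```bash
python3 - <<'E'
from h import *
import pickle
d=pickle.load(open("v1.pkl","rb")); W,Sd,Sc=d["wrist"],d["side"],d["scene"]
a=np.linspace(0,2*np.pi,361)
def corners(p,c):
    o=[]
    for x in (.013,-.013):
        q=proj(body(np.c_[0*a+x,.031*np.cos(a),.031*np.sin(a)],*p,.031),c); o.append(q[q[:,1].argmax()])
    return np.array(sorted(o,key=lambda t:t[0]))
def res(p,full=False):
    k=lambda c:proj(body([[0,-.044,.05]],*p,.031),c)[0]
    r=[k(W)-[283.8,180.6],(corners(p,W)-[[283,234.6],[305.4,230.6]]).ravel(),.7*(k(Sd)-[261.2,240]),.7*(k(Sc)-[335.4,217.2])]
    return np.concatenate(r)
s=least_squares(res,[.438,-.135,np.radians(157)]);print("clamp",s.x,np.degrees(s.x[2]),res(s.x).round(1))
p=s.x; print("knob",body([[0,-.044,.05]],*p,.031))
# outlet
f=lambda u,v:(190+u/6,250+v/6); g=lambda u,v:(225+(u-360)/6,160+v/6)
B=lambda x,y:(x*.07,y*.06,.012)
E=stub([[.053,0,0],[-.1,.0375,.028],[-.1,-.0375,.028],[-.06,.0375,.028]])
scp=[(B(-1,-1),f(45,260)),(B(1,-1),f(275,462)),(B(1,1),f(474,273)),(E[0],f(426,221)),(E[1],f(241,33)),(E[2],f(107,146))]
sdp=[(B(1,1),g(452,332)),(B(-1,1),g(694,287)),(B(1,-1),g(400,228))]
def r2(p):
    return np.concatenate([(proj(body([q],*p,0),c)[0]-uv) for L,c in ((scp,Sc),(sdp,Sd)) for q,uv in L])
s=least_squares(r2,[.57,.22,np.radians(171)],loss='soft_l1');print("outlet",s.x,np.degrees(s.x[2]),r2(s.x).reshape(-1,2).round(1).tolist())
np.save("outlet.npy",s.x)
np.save("clamp.npy",p)
E
```

```text
clamp [ 0.45006787 -0.13722182  2.93104729] 167.93663934470104 [-0.2  0.1  0.8 -0.2 -0.8  0.   0.3 -0.5 -0.1 -0.9]
knob [[ 0.45926357 -0.09419347  0.081     ]]
outlet [0.57174898 0.21813104 2.99464391] 171.5804571065609 [[-0.2, -0.2], [0.2, -0.7], [0.5, -0.9], [0.4, 0.3], [-0.5, -1.0], [-0.5, -0.8], [-1.8, -2.4], [-1.5, -1.7], [-1.5, -2.5]]
```

```bash
python3 - <<'E'
from h import *
delta([.4592,-.0941,.014],down(np.radians(-12.1)))
E
```

```text
shift [0.011  0.0058 0.2056] rot [-0.0004  0.0002 -0.1934] tdist 0.206
```

```bash
python3 inch.py '[[0.0055, 0.003, 0.05, 0, 0, -0.1, 0.7], [0.011, 0.0058, 0.1, 0, 0, -0.193, 0.7], [0.011, 0.0058, 0.14, 0, 0, -0.193, 0.7], [0.011, 0.0058, 0.175, 0, 0, -0.193, 0.7], [0.011, 0.0058, 0.2, 0, 0, -0.193, 0.7], [0.011, 0.0058, 0.2055, 0, 0, -0.193, 0.7], [0.011, 0.0058, 0.2055, 0, 0, -0.193, 0.7]]' 60
python3 - <<'E'
from plant import ctrl
import cv2,numpy as np
from h import *
w=ctrl.read_camera("wrist"); print(ctrl.get_state()["eef_pos"])
cv2.imwrite("pics/w2.png",w["pixels"][:,:,::-1])
import pickle
pickle.dump(w,open("w2.pkl","wb"))
E
```

```text
time: 2.68
eef_pos: [0.4599, -0.0937, 0.0147]
tcp_rot: [0.777, 0.629, 0.0, 0.0]
contact_force: [-0.4, 0.0, 0.2]
opening: 0.702
finger_force: 0.0
[ 0.46047692 -0.09377394  0.01532671]
```

View pics/w2.png

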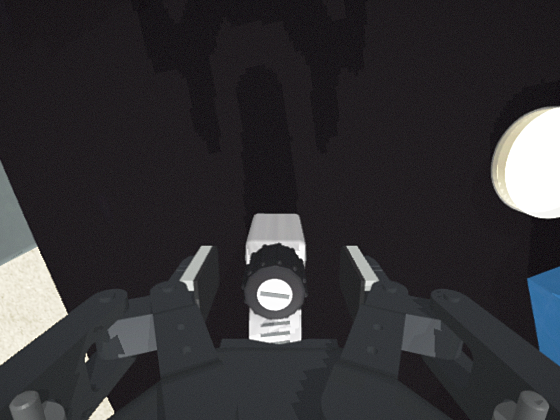

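The knob (275,293) sits midway between the open pads (about 205 and 355 px), and the housing is square to them. I'll close.

```bash
python3 inch.py '[[0, 0, 0, 0, 0, 0, 0], [0, 0, 0, 0, 0, 0, 0], [0, 0, 0, 0, 0, 0, 0], [0, 0, 0, 0, 0, 0, 0], [0, 0, 0, 0, 0, 0, 0], [0, 0, 0, 0, 0, 0, 0]]' 70
python3 inch.py '[[0, 0, -0.03, 0, 0, 0, 0], [0, 0, -0.08, 0, 0, 0, 0], [0, 0, -0.13, 0, 0, 0, 0], [0, 0, -0.17, 0, 0, 0, 0], [0, 0, -0.17, 0, 0, 0, 0]]' 
python3 - <<'E'
from h import *
from plant import ctrl
o=np.load("outlet.npy")
Rs=R.from_euler('z',o[2])*RS
M=Rs.as_matrix()
# tool: y = -stub x (same sense as now: tool y yaw -12 vs stub x yaw 171.6), z=-stub z
Rt=R.from_matrix(np.c_[np.cross(-M[:,0],-M[:,2]),-M[:,0],-M[:,2]])
org=body([S0],*o,0)[0]
print("stub org",org)
for x in (.11,.0): print(org+M@[x,-.044,-.017])
delta(org+M@[.11,-.044,-.017],Rt)
print(ctrl.get_state()["qpos"].round(2))
E
```

```text
time: 3.48
eef_pos: [0.4599, -0.093, 0.0157]
tcp_rot: [0.777, 0.63, -0.0, 0.0]
contact_force: [-3.6, 0.5, 5.9]
opening: 0.306
finger_force: 68.4
time: 4.1
eef_pos: [0.4619, -0.0936, 0.1881]
tcp_rot: [0.777, 0.63, 0.002, 0.004]
contact_force: [-0.0, -0.3, -3.2]
opening: 0.299
finger_force: 69.3
stub org [0.51140641 0.22706268 0.135     ]
[0.41520443 0.28578147 0.17527757]
[0.50944052 0.27183305 0.12027757]
shift [ 0.3615 -0.1244  0.0112] rot [ 0.5317 -0.0143 -0.0608] tdist 0.382
[-0.42 -0.17  2.08  0.    1.23 -0.21]
```

```bash
python3 inch.py '[[0.045, -0.016, -0.01, 0.067, -0.002, -0.008, 0], [0.09, -0.031, -0.02, 0.133, -0.004, -0.015, 0], [0.136, -0.047, -0.02, 0.2, -0.006, -0.023, 0], [0.181, -0.062, -0.02, 0.266, -0.007, -0.03, 0], [0.226, -0.078, -0.015, 0.333, -0.009, -0.038, 0], [0.271, -0.093, -0.005, 0.4, -0.011, -0.046, 0], [0.316, -0.109, 0.005, 0.466, -0.013, -0.053, 0], [0.3615, -0.1244, 0.011, 0.532, -0.014, -0.061, 0], [0.3615, -0.1244, 0.011, 0.532, -0.014, -0.061, 0]]'
python3 - <<'E'
from h import *
from plant import ctrl
import pickle
d={n:ctrl.read_camera(n) for n in ["wrist","side","scene"]}
pickle.dump([d,ctrl.get_state()],open("v3.pkl","wb"))
w=cv2.resize(d["wrist"]["pixels"],(480,360))
f=lambda im,x,y,n,W,H:cv2.resize(im[y:y+H,x:x+W],None,fx=n,fy=n,interpolation=cv2.INTER_CUBIC)
c=np.zeros((600,800,3),np.uint8); c[:360,:480]=w
a=f(d["scene"]["pixels"],190,220,3,100,110); c[:330,490:790]=a
b=f(d["side"]["pixels"],200,150,3,80,75); c[365:590,490:730]=b
cv2.imwrite("pics/c3.png",c[:,:,::-1])
E
```

```text
time: 5.22
eef_pos: [0.4108, 0.2881, 0.1689]
tcp_rot: [0.729, 0.631, -0.174, -0.201]
contact_force: [-0.0, -0.3, -3.2]
opening: 0.296
finger_force: 69.5
```

View pics/c3.png

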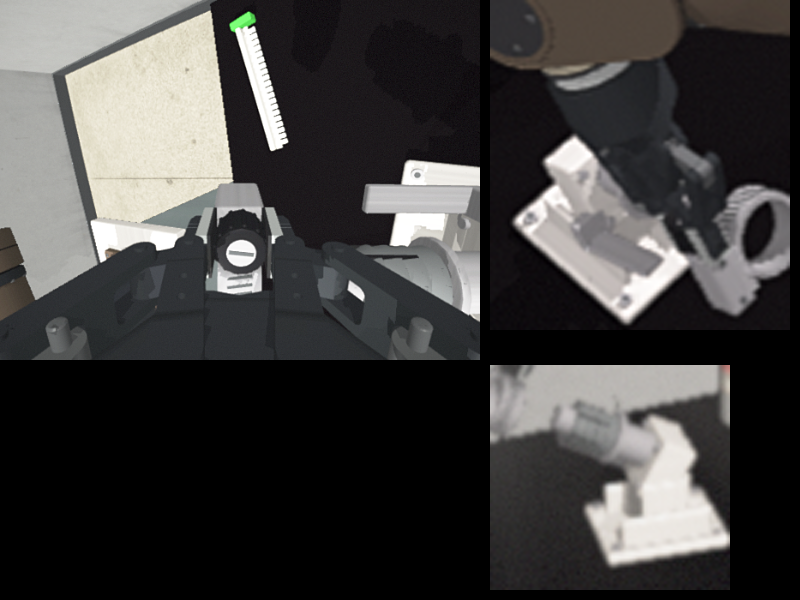

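The wrist view shows the clamp held square by its housing, knob at (238,252) in the half-size picture, and the rest bar end at (365,198) and stub at right. The scene crop shows the ring clear in front of the stub. I'll zoom in with a model overlay.

```bash
cat > ov.py <<'E'
from h import *
from plant import ctrl
import sys
def circ(x,r,n=72):
    a=np.linspace(0,2*np.pi,n); return np.c_[0*a+x,r*np.cos(a),r*np.sin(a)]
def overlay(im,c,o,T=None,sc=2,x0=0,y0=0):
    """green: outlet model; red: clamp model at (R,p)"""
    W=lambda L:body(stub(L),*o,0)
    y0b,y1b=-.056,-.034
    lines=[([(0,255,0)],W(q)) for q in (circ(.053,.015),circ(-.013,.03),circ(.028,.024),circ(-.013,.024),
      [[.019,y0b,-.0345],[.019,y1b,-.0345],[-.063,y1b,-.0345],[-.063,y0b,-.0345],[.019,y0b,-.0345]])]
    lines.append(([(0,255,0)],body([[.07,.06,.012],[.07,-.06,.012],[-.07,-.06,.012],[-.07,.06,.012],[.07,.06,.012]],*o,0)))
    if T is not None:
        for q in (circ(.013,.026),circ(-.013,.026),circ(.013,.031),circ(-.013,.031),
          [[.015,-.055,.02],[.015,-.033,.02],[-.015,-.033,.02],[-.015,-.055,.02],[.015,-.055,.02],[.015,-.055,-.031],[-.015,-.055,-.031],[-.015,-.055,.02]]):
            lines.append(([(0,0,255)],T[0].apply(q)+T[1]))
        a=circ(0,.014)[:,[1,2,0]]+[0,-.044,.05]; lines.append(([(0,0,255)],T[0].apply(a)+T[1]))
    im=cv2.resize(im,None,fx=sc,fy=sc,interpolation=cv2.INTER_CUBIC)
    Rc=R.from_quat(c["orientation"])
    for col,P in lines:
        ok=(Rc.inv().apply(P-c["xyz"])[:,2]>.02); 
        if not ok.all(): continue
        p=((proj(P,c)+.5-[x0,y0])*sc-.5).round().astype(int); cv2.polylines(im,[p.reshape(-1,1,2)],False,col[0],1,cv2.LINE_AA)
    return im
def clamp_from_tool(s,dz=-.017,dx=0):
    """clamp pose from the tool: TCP at (0,-.044,dz) of the clamp"""
    M=R.from_quat(s["tcp_rot"]).as_matrix(); Rcl=R.from_matrix(np.c_[-M[:,1],-np.cross(-M[:,2],M[:,1])*1,-M[:,2]])
    m=Rcl.as_matrix(); assert np.linalg.det(m)>0
    return Rcl, s["eef_pos"]-Rcl.apply([dx,-.044,dz])
E
python3 - <<'E'
from ov import *
c=ctrl.read_camera("wrist"); s=ctrl.get_state(); o=np.load("outlet.npy")
print(s["eef_pos"],s["qpos"].round(2))
import pickle; pickle.dump([c,s],open("v4.pkl","wb"))
T=clamp_from_tool(s)
im=c["pixels"][:,:,::-1][180:420,230:560].copy()
cv2.imwrite("pics/ov4.png",overlay(im,c,o,T,2.4,230,180))
E
```

```text
[0.41278112 0.28577957 0.17246007] [0.28 0.21 1.79 0.21 1.63 0.39]
```

View pics/ov4.png

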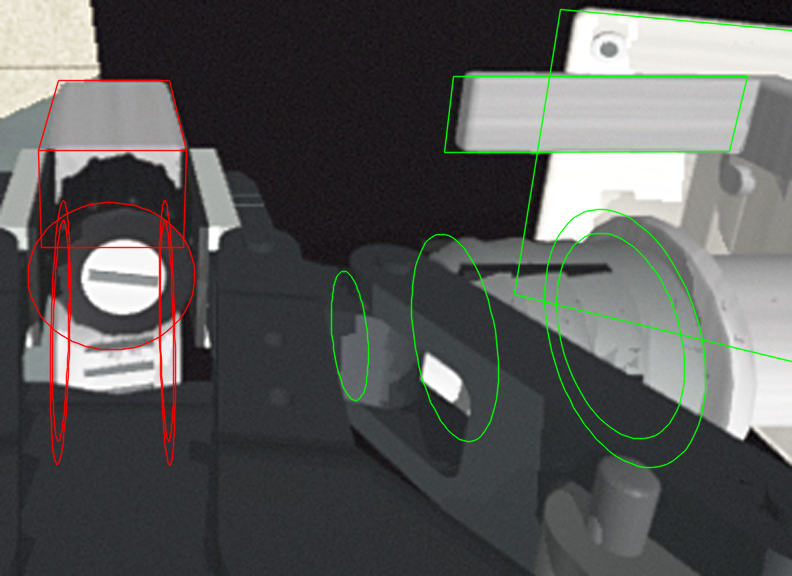

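```bash
cat > fit.py <<'E'
from ov import *
import pickle
def edges(y):
    P=lambda *a:np.array(a,float)
    B=lambda x,yy,z=.012:np.array([x*.07,yy*.06,z])
    st=lambda *a:stub([a])[0]
    return dict(bar_in=(st(.017,-.034,-.0345),st(-.045,-.034,-.0345)),bar_out=(st(.017,-.056,-.0345),st(-.045,-.056,-.0345)),
      bar_end=(st(.019,-.054,-.0345),st(.019,-.036,-.0345)),
      p_front=(B(1,-.95),B(1,.9)),p_left=(B(.95,-1),B(-.9,-1)),p_right=(B(.95,1,0),B(-.9,1,0)),p_back=(B(-1,-.95),B(-1,.95)),
      h_top=(st(-.1,-.035,.028),st(-.1,.035,.028)),h_l=(st(-.063,-.0375,.028),st(-.097,-.0375,.028)),h_r=(st(-.063,.0375,.028),st(-.097,.0375,.028)))
E_=edges(0)
def fit(views,p0,R_=(8,4,2)):
    p=np.array(p0)
    for rad in R_:
        J=[];obs=[]
        for c,names,wt in views:
            g=cv2.GaussianBlur(cv2.cvtColor(c["pixels"],cv2.COLOR_RGB2GRAY).astype(np.float32),(0,0),.8)
            for n in names:
                a,b=E_[n]; L=a+(b-a)*np.linspace(0,1,25)[:,None]
                uv=proj(body(L,*p,0),c); t=uv[-1]-uv[0]; nn=np.array([-t[1],t[0]])/np.hypot(*t)
                off=np.arange(-rad,rad+.01,.25)
                for l,q in zip(L,uv):
                    s=q+nn*off[:,None]
                    if s.min()<1 or (s[:,0]>558).any() or (s[:,1]>418).any(): continue
                    v=cv2.remap(g,s[:,0].astype(np.float32),s[:,1].astype(np.float32),cv2.INTER_LINEAR).ravel()
                    d=np.abs(np.gradient(v)); k=d.argmax()
                    if d[k]>4: obs.append((l,c,q+nn*off[k],nn,wt,n))
        f=lambda x:np.array([w*(proj(body([l],*x,0),c)[0]-q)@nn for l,c,q,nn,w,n in obs])
        p=least_squares(f,p,loss='soft_l1',f_scale=.5).x
    r=f(p); by={}
    for o_,e in zip(obs,r): by.setdefault((o_[5],id(o_[1])%97),[]).append(e)
    print((p[:2]*1000).round(1),np.degrees(p[2]).round(2),{k[0]:(len(v),np.median(v).round(1)) for k,v in by.items()})
    return p
if __name__=="__main__":
    d,_=pickle.load(open("v3.pkl","rb")); d1=pickle.load(open("v1.pkl","rb")); w0=ctrl.read_camera("wrist"); o=np.load("outlet.npy")
    print(ctrl.get_state()["eef_pos"])
    W=(w0,["bar_in","bar_out","bar_end","p_front"],1); S=(d["side"],["p_front","p_right","h_r","h_top"],1); C=(d1["scene"],["p_front","p_left","p_back","h_top","h_l","bar_out","bar_end"],1)
    for v in ([W],[S],[C],[W,S,C]): fit(v,o+[.003,0,0])
E
python3 fit.py
```

```text
[0.41305049 0.28572832 0.17298391]
[575.6 219.9] 172.83 {'bar_in': (25, np.float64(-0.7)), 'bar_out': (25, np.float64(0.5)), 'bar_end': (25, np.float64(-0.2)), 'p_front': (13, np.float64(1.2))}
[571.3 216.3] 172.21 {'p_front': (25, np.float64(-0.3)), 'p_right': (25, np.float64(-0.2)), 'h_r': (14, np.float64(2.1)), 'h_top': (25, np.float64(0.1))}
[571.  222.1] 171.45 {'p_front': (25, np.float64(-0.1)), 'p_left': (25, np.float64(-0.0)), 'p_back': (22, np.float64(0.2)), 'h_top': (25, np.float64(0.8)), 'h_l': (25, np.float64(-0.3)), 'bar_out': (16, np.float64(0.1)), 'bar_end': (19, np.float64(-0.8))}
[574.2 218.9] 171.61 {'bar_in': (24, np.float64(-1.2)), 'bar_out': (18, np.float64(1.9)), 'bar_end': (18, np.float64(-2.0)), 'p_front': (25, np.float64(-1.4)), 'p_right': (25, np.float64(-0.7)), 'h_r': (16, np.float64(1.7)), 'h_top': (25, np.float64(-0.6)), 'p_left': (25, np.float64(1.0)), 'p_back': (23, np.float64(-0.8)), 'h_l': (25, np.float64(0.4))}
```

```bash
cat >> h.py <<'E'
def target(o,x,dz=0,dy=0,rz=0,tz=-.017):
    """tool pose for the clamp at x along the stub"""
    M=(R.from_euler('z',o[2])*RS).as_matrix(); org=body([S0],*o,0)[0]
    Rt=R.from_matrix(np.c_[np.cross(-M[:,0],-M[:,2]),-M[:,0],-M[:,2]])*R.from_euler('z',rz)
    return org+M@[x,-.044+dy,tz+dz],Rt
E
python3 - <<'E'
from h import *
o=np.array([.5745,.2192,np.radians(172)]); np.save("outlet.npy",o)
delta(*target(o,.075))
E
```

```text
shift [ 0.0009  0.0376 -0.0045] rot [-0.0083 -0.0061 -0.0066] tdist 0.038
```

```bash
python3 inch.py '[[0, 0.02, -0.003, -0.008, -0.006, -0.007, 0], [0.001, 0.0376, -0.0045, -0.008, -0.006, -0.007, 0], [0.001, 0.0376, -0.0045, -0.008, -0.006, -0.007, 0], [0.001, 0.0376, -0.0045, -0.008, -0.006, -0.007, 0], [0.001, 0.0376, -0.0045, -0.008, -0.006, -0.007, 0]]'
python3 - <<'E'
from fit import *
d={n:ctrl.read_camera(n) for n in ["wrist","side","scene"]}; s=ctrl.get_state(); pickle.dump([d,s],open("v5.pkl","wb"))
o=np.load("outlet.npy"); fit([(d["wrist"],["bar_in","bar_out","bar_end","p_front"],1)],o)
fit([(d["wrist"],["bar_in","bar_out","bar_end"],1)],o)
T=clamp_from_tool(s)
c=np.zeros((600,800,3),np.uint8)
for n,(x,y,w,h,sc,u,v) in dict(wrist=(240,190,230,130,2,0,0),side=(190,140,90,80,4,440,270),scene=(210,230,100,90,4,0,240)).items():
    im=d[n]["pixels"][:,:,::-1][y:y+h,x:x+w].copy(); q=overlay(im,d[n],o,T,sc,x,y); q=q[:600-v,:800-u]; c[v:v+q.shape[0],u:u+q.shape[1]]=q
cv2.imwrite("pics/ov5.png",c); print(s["eef_pos"]-target(o,.075)[0])
E
```

```text
time: 6.1
eef_pos: [0.4472, 0.2826, 0.1584]
tcp_rot: [0.728, 0.634, -0.17, -0.196]
contact_force: [-0.5, 0.7, -2.2]
opening: 0.302
finger_force: 69.5
[576.1 219.3] 172.15 {'bar_in': (25, np.float64(-0.3)), 'bar_out': (25, np.float64(0.7)), 'bar_end': (25, np.float64(-0.2)), 'p_front': (14, np.float64(0.9))}
[575.1 218.4] 171.27 {'bar_in': (25, np.float64(-0.5)), 'bar_out': (25, np.float64(0.5)), 'bar_end': (25, np.float64(0.0))}
[-0.00019014  0.00120005  0.00059198]
```

View pics/ov5.png

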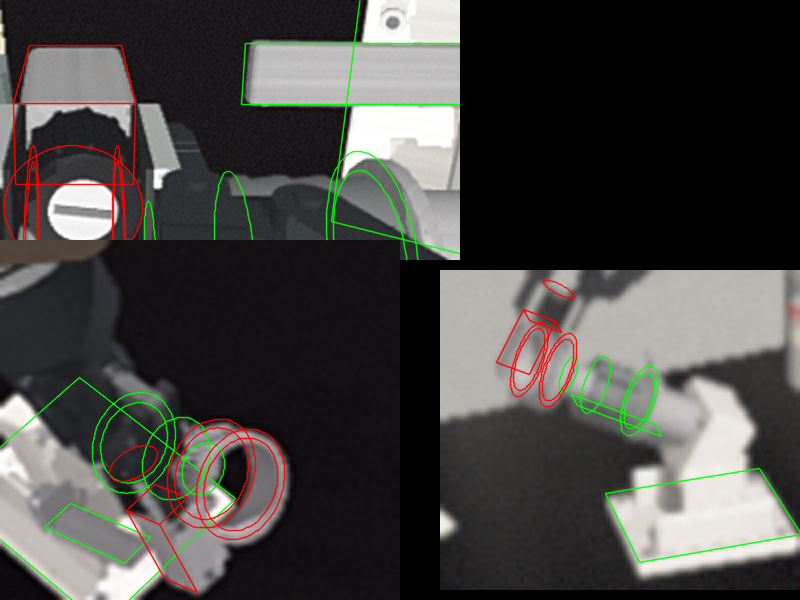

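The overlay puts the held clamp model (red) on the picture. The rest bar agrees to under 1 mm across, and the outlet is perhaps 1–2 mm further along the axis. I'll slide on with force feedback.

```bash
python3 - <<'E'
from h import *
o=np.array([.5752,.2190,np.radians(171.9)]); np.save("outlet.npy",o)
delta(*target(o,.044))
E
```

```text
shift [-0.0011  0.0323 -0.0001] rot [-0.0003  0.0009  0.0036] tdist 0.032
```

```bash
python3 inch.py '[[-0.001, 0.01, 0, 0, 0, 0.003, 0], [-0.001, 0.02, 0, 0, 0, 0.003, 0], [-0.001, 0.032, 0, 0, 0, 0.003, 0], [-0.001, 0.032, 0, 0, 0, 0.003, 0], [-0.001, 0.032, 0, 0, 0, 0.003, 0]]'
python3 - <<'E'
from fit import *
w=ctrl.read_camera("wrist"); s=ctrl.get_state(); pickle.dump([w,s],open("v6.pkl","wb"))
o=np.load("outlet.npy"); fit([(w,["bar_in","bar_out","bar_end"],1)],o);fit([(w,["bar_in","bar_out","bar_end","p_front"],1)],o)
Rt=R.from_quat(s["tcp_rot"]); print("F tool",Rt.inv().apply(s["contact_force"]).round(1),"tau",Rt.inv().apply(s["wrist_torque"]).round(2))
# 4-dof fit of bead circle incl. z: radial edge search
g=cv2.GaussianBlur(cv2.cvtColor(w["pixels"],cv2.COLOR_RGB2GRAY).astype(np.float32),(0,0),.8)
for xx in (-.013,-.019):
  for a in np.radians([100,115,130,145,160]):
    P=body(stub([[xx,.03*np.cos(a),.03*np.sin(a)],[xx,.033*np.cos(a),.033*np.sin(a)]]),*o,0); q=proj(P,w); n=(q[1]-q[0]);mm=np.hypot(*n)/3; n/=np.hypot(*n)
    t=np.arange(-12,12,1.); sp=(q[0]+n*t[:,None]).astype(np.float32); v=cv2.remap(g,sp[:,0],sp[:,1],cv2.INTER_LINEAR).ravel()
    print(xx,np.degrees(a).round(),q[0].round(),"px/mm",mm.round(2),v.astype(int).tolist())
E
```

```text
time: 6.88
eef_pos: [0.4748, 0.2778, 0.1419]
tcp_rot: [0.729, 0.633, -0.17, -0.196]
contact_force: [0.7, -0.6, -2.9]
opening: 0.304
finger_force: 69.5
[575.9 218.3] 171.12 {'bar_in': (24, np.float64(-0.7)), 'bar_out': (24, np.float64(0.5)), 'bar_end': (25, np.float64(-0.1))}
[576.3 218.6] 171.41 {'bar_in': (24, np.float64(-0.8)), 'bar_out': (24, np.float64(0.5)), 'bar_end': (25, np.float64(-0.2)), 'p_front': (13, np.float64(1.3))}
F tool [0.4 0.3 3.3] tau [-0.52  0.04 -0.08]
-0.013 100.0 [389. 340.] px/mm 1.26 [70, 70, 71, 71, 71, 70, 70, 70, 70, 70, 70, 68, 66, 64, 61, 53, 45, 41, 41, 42, 43, 42, 40, 37]
-0.013 115.0 [389. 325.] px/mm 0.82 [62, 68, 70, 70, 69, 69, 70, 70, 70, 70, 70, 68, 66, 63, 61, 59, 57, 56, 54, 52, 52, 52, 51, 50]
-0.013 130.0 [387. 309.] px/mm 0.68 [45, 56, 65, 64, 60, 53, 47, 42, 40, 42, 45, 46, 46, 46, 47, 47, 46, 47, 47, 47, 46, 44, 40, 36]
-0.013 145.0 [385. 294.] px/mm 0.96 [33, 37, 40, 43, 43, 40, 36, 33, 32, 33, 33, 33, 34, 34, 33, 32, 30, 29, 30, 31, 33, 34, 33, 32]
-0.013 160.0 [381. 281.] px/mm 1.3 [29, 32, 34, 34, 34, 34, 33, 34, 35, 39, 49, 65, 77, 84, 90, 99, 108, 114, 117, 117, 114, 110, 112, 136]
-0.019 100.0 [401. 340.] px/mm 1.3 [56, 53, 52, 52, 52, 51, 51, 50, 48, 44, 38, 35, 34, 34, 34, 33, 32, 29, 28, 28, 28, 27, 26, 26]
-0.019 115.0 [400. 325.] px/mm 0.88 [68, 64, 59, 55, 54, 53, 53, 52, 52, 51, 50, 49, 48, 47, 46, 44, 42, 43, 62, 105, 144, 167, 169, 168]
-0.019 130.0 [399. 309.] px/mm 0.74 [56, 50, 48, 46, 47, 48, 47, 47, 46, 46, 46, 47, 46, 44, 40, 37, 35, 34, 34, 35, 35, 35, 34, 34]
-0.019 145.0 [396. 293.] px/mm 0.99 [46, 46, 43, 38, 35, 34, 34, 35, 35, 34, 34, 37, 40, 42, 43, 42, 40, 38, 36, 35, 34, 34, 43, 68]
-0.019 160.0 [392. 281.] px/mm 1.31 [34, 34, 34, 33, 33, 34, 34, 33, 32, 34, 50, 91, 153, 203, 230, 241, 243, 244, 243, 243, 243, 243, 243, 242]
```

```bash
python3 - <<'E'
from h import *
o=np.array([.5757,.2187,np.radians(171.6)]); np.save("outlet.npy",o)
delta(*target(o,.03,tz=-.0155))
E
```

```text
shift [ 0.0002  0.0147 -0.0021] rot [-0.0008  0.0035  0.0047] tdist 0.015
```

```bash
python3 inch.py '[[0, 0.002, -0.0021, 0, 0.003, 0.004, 0], [0, 0.006, -0.0021, 0, 0.003, 0.004, 0], [0, 0.0105, -0.0021, 0, 0.003, 0.004, 0], [0, 0.0147, -0.0021, 0, 0.003, 0.004, 0], [0, 0.0147, -0.0021, 0, 0.003, 0.004, 0]]'
cat > f.py <<'E'
from h import *
from plant import ctrl
s=ctrl.get_state(); Rt=R.from_quat(s["tcp_rot"]); print("F tool",Rt.inv().apply(s["contact_force"]).round(1),"tau",Rt.inv().apply(s["wrist_torque"]).round(2))
o=np.load("outlet.npy"); M=(R.from_euler('z',o[2])*RS).as_matrix()
print("clamp in stub",(M.T@(s["eef_pos"]-body([S0],*o,0)[0])-[0,-.044,-.0155]).round(4))
E
python3 f.py
```

```text
time: 7.55
eef_pos: [0.4886, 0.2757, 0.1362]
tcp_rot: [0.731, 0.631, -0.17, -0.196]
contact_force: [0.0, 0.0, -2.9]
opening: 0.307
finger_force: 69.5
F tool [0.  1.5 2.5] tau [-0.53  0.05 -0.04]
clamp in stub [ 0.0296  0.0004 -0.0002]
```

```bash
python3 inch.py '[[0, 0.005, 0, 0, 0, 0, 0], [0, 0.01, 0, 0, 0, 0, 0], [0, 0.015, 0, 0, 0, 0, 0], [0, 0.015, 0, 0, 0, 0, 0]]'; python3 f.py
python3 inch.py '[[0, 0.004, 0, 0, 0, 0, 0], [0, 0.008, 0, 0, 0, 0, 0], [0, 0.011, 0, 0, 0, 0, 0], [0, 0.011, 0, 0, 0, 0, 0]]'; python3 f.py
```

```text
time: 8.05
eef_pos: [0.5015, 0.2738, 0.1287]
tcp_rot: [0.731, 0.631, -0.17, -0.196]
contact_force: [-0.6, 0.6, -3.1]
opening: 0.301
finger_force: 69.5
F tool [0.5 0.9 3. ] tau [-0.52  0.05 -0.05]
clamp in stub [ 0.0146  0.0003 -0.0002]
time: 8.55
eef_pos: [0.5108, 0.2725, 0.1234]
tcp_rot: [0.731, 0.631, -0.169, -0.196]
contact_force: [-0.5, 0.2, -2.7]
opening: 0.3
finger_force: 69.5
F tool [0.1 0.9 2.6] tau [-0.52  0.05 -0.03]
clamp in stub [ 0.0037  0.0003 -0.0001]
```

Free sliding so far. Now I'll creep until it meets the bead.

```bash
python3 inch.py '[[0, 0.001, 0, 0, 0, 0, 0], [0, 0.002, 0, 0, 0, 0, 0], [0, 0.003, 0, 0, 0, 0, 0], [0, 0.003, 0, 0, 0, 0, 0]]'; python3 f.py
python3 inch.py '[[0, 0.001, 0, 0, 0, 0, 0], [0, 0.002, 0, 0, 0, 0, 0], [0, 0.002, 0, 0, 0, 0, 0]]'; python3 f.py
```

```text
time: 9.05
eef_pos: [0.5133, 0.2722, 0.122]
tcp_rot: [0.731, 0.631, -0.169, -0.196]
contact_force: [-0.1, -0.7, -3.1]
opening: 0.304
finger_force: 69.5
F tool [-0.7  1.5  2.7] tau [-0.57  0.07  0.  ]
clamp in stub [0.0009 0.0002 0.    ]
time: 9.43
eef_pos: [0.514, 0.2722, 0.1215]
tcp_rot: [0.731, 0.631, -0.171, -0.197]
contact_force: [-3.1, 0.1, 0.9]
opening: 0.303
finger_force: 69.0
F tool [-0.4 -3.1  0.8] tau [0.47 0.04 0.25]
clamp in stub [ 0.      0.0001 -0.0002]
```

```bash
python3 inch.py '[[0, 0.001, 0, 0, 0, 0, 0], [0, 0.001, 0, 0, 0, 0, 0]]'; python3 f.py
```

```text
time: 9.68
eef_pos: [0.5141, 0.2723, 0.1214]
tcp_rot: [0.73, 0.631, -0.171, -0.198]
contact_force: [-6.9, 1.3, 2.1]
opening: 0.297
finger_force: 69.1
F tool [ 0.3 -7.1  1.8] tau [0.9  0.02 0.29]
clamp in stub [-0.0001  0.     -0.0002]
```

```bash
python3 inch.py '[[0, -0.0015, 0, 0, 0, 0, 0], [0, -0.0015, 0, 0, 0, 0, 0.55], [0, -0.0015, 0, 0, 0, 0, 0.55], [0, -0.0015, 0, 0, 0, 0, 0.55], [0, -0.0015, 0, 0, 0, 0, 0.55]]'; python3 f.py
python3 inch.py '[[0, 0, -0.02, 0, 0, 0, 0.55], [0, 0, -0.05, 0, 0, 0, 0.55], [0, 0, -0.1, 0, 0, 0, 0.55], [0, 0, -0.12, 0, 0, 0, 0.55], [0, 0, -0.12, 0, 0, 0, 0.55], [0, 0, -0.12, 0, 0, 0, 0.55]]'
python3 - <<'E'
from ov import *
import pickle
w=ctrl.read_camera("wrist"); s=ctrl.get_state(); pickle.dump([w,s],open("v7.pkl","wb")); o=np.load("outlet.npy")
print(s["qpos"].round(2))
M=(R.from_euler('z',o[2])*RS); org=body([S0],*o,0)[0]
k=proj([org+M.apply([0,-.044,.05])],w)[0]; print("pred knob px",k)
c=cv2.cvtColor(w["pixels"],cv2.COLOR_RGB2GRAY); x,y=k.round().astype(int); 
b=(c[y-45:y+45,x-45:x+45]>200).astype(np.uint8); n,l,st,ce=cv2.connectedComponentsWithStats(b); print([(st[i].tolist(),(ce[i]+[x-45,y-45]).round(1).tolist()) for i in range(1,n) if st[i,4]>30])
x0,y0=max(x-130,0),max(y-110,0)
cv2.imwrite("pics/ov7.png",overlay(w["pixels"][:,:,::-1][y0:y0+200,x0:x0+260].copy(),w,o,(M,org),3,x0,y0))
E
```

```text
time: 10.3
eef_pos: [0.515, 0.2719, 0.1215]
tcp_rot: [0.731, 0.631, -0.169, -0.196]
contact_force: [0.1, 0.3, -0.7]
opening: 0.552
finger_force: 0.0
F tool [0.3 0.3 0.6] tau [-0.25  0.03 -0.03]
clamp in stub [-0.0009  0.0002  0.0004]
time: 11.05
eef_pos: [0.5735, 0.2632, 0.2245]
tcp_rot: [0.731, 0.631, -0.17, -0.196]
contact_force: [-0.1, -0.3, -0.6]
opening: 0.552
finger_force: 0.0
[0.19 0.47 1.36 0.17 1.81 0.34]
pred knob px [276.73379965 211.34378149]
[([31, 24, 8, 10, 35], [265.3, 193.4]), ([88, 34, 2, 22, 36], [320.6, 211.9]), ([38, 36, 18, 17, 192], [278.6, 209.9]), ([20, 66, 40, 24, 491], [275.1, 246.1]), ([61, 66, 6, 24, 115], [295.8, 245.2]), ([68, 68, 22, 22, 452], [311.1, 244.3]), ([0, 70, 8, 20, 142], [235.1, 245.9])]
```

```bash
python3 - <<'E'
from h import *
from plant import ctrl
import pickle
w,s=pickle.load(open("v7.pkl","rb")); o=np.load("outlet.npy")
M=(R.from_euler('z',o[2])*RS).as_matrix(); org=body([S0],*o,0)[0]
a=ray((278.6,209.9),w,.3); C=np.array(w["xyz"]); d=a-C
oc=M.T@(C-org); dd=M.T@d; k=oc+dd*(.047-oc[2])/dd[2]; print("knob in stub",k.round(4))
P,Rt=target(o,0,rz=-1.4)
delta(org+M@[k[0],k[1],.031],Rt)
E
```

```text
knob in stub [-0.0015 -0.0443  0.047 ]
shift [0.0008 0.0011 0.072 ] rot [-3.3000e-03 -9.0000e-04 -1.3996e+00] tdist 0.072
```

```bash
python3 inch.py '[[0.0005, 0.001, 0, 0, 0, -0.18, 0.5], [0.0008, 0.0011, 0.005, 0, 0, -0.36, 0.5], [0.0008, 0.0011, 0.01, 0, 0, -0.54, 0.5], [0.0008, 0.0011, 0.015, 0, 0, -0.72, 0.5], [0.0008, 0.0011, 0.02, 0, 0, -0.9, 0.5], [0.0008, 0.0011, 0.02, 0, 0, -1.08, 0.5], [0.0008, 0.0011, 0.02, 0, 0, -1.26, 0.5], [0.0008, 0.0011, 0.02, 0, 0, -1.4, 0.5], [0.0008, 0.0011, 0.02, 0, 0, -1.4, 0.5]]'
python3 - <<'E'
from h import *
from plant import ctrl
o=np.load("outlet.npy"); M=(R.from_euler('z',o[2])*RS).as_matrix(); org=body([S0],*o,0)[0]
delta(org+M@[-.0015,-.0443,.031],target(o,0,rz=-1.4)[1])
E
```

```text
time: 12.22
eef_pos: [0.5642, 0.2654, 0.2061]
tcp_rot: [0.153, 0.953, -0.004, -0.26]
contact_force: [-0.0, -0.7, 0.7]
opening: 0.5
finger_force: 0.0
shift [-0.0002 -0.0001  0.0519] rot [-0.0019 -0.0027 -0.001 ] tdist 0.052
```

```bash
python3 inch.py '[[0, 0, 0.02, 0, 0, 0, 0.5], [0, 0, 0.04, 0, 0, 0, 0.5], [0, 0, 0.05, 0, 0, 0, 0.5], [0, 0, 0.0519, 0, 0, 0, 0.5], [0, 0, 0.0519, 0, 0, 0, 0.5]]'; python3 f.py
python3 inch.py '[[0, 0, 0, 0, 0, 0, 0], [0, 0, 0, 0, 0, 0, 0], [0, 0, 0, 0, 0, 0, 0], [0, 0, 0, 0, 0, 0, 0]]' 40; python3 f.py
```

```text
time: 12.85
eef_pos: [0.5398, 0.2692, 0.1629]
tcp_rot: [0.152, 0.954, -0.003, -0.259]
contact_force: [0.5, 0.7, 0.8]
opening: 0.501
finger_force: 0.0
F tool [ 0.1  0.7 -0.9] tau [-0.05 -0.22  0.02]
clamp in stub [-0.0018 -0.0007  0.0487]
time: 13.35
eef_pos: [0.5395, 0.2691, 0.1625]
tcp_rot: [0.152, 0.954, -0.003, -0.259]
contact_force: [-0.1, -0.1, 0.4]
opening: -0.0
finger_force: 0.0
F tool [ 0.2 -0.1 -0.3] tau [ 0.03 -0.22  0.02]
clamp in stub [-0.0017 -0.0006  0.0482]
```

```bash
python3 inch.py '[[0, 0, 0, 0, 0, 0, 0.5], [0, 0, 0, 0, 0, 0, 0.5], [0, 0, -0.03, 0, 0, 0, 0.5], [0, 0, -0.06, 0, 0, 0, 0.5], [0, 0, -0.06, 0, 0, 0, 0.5], [0, 0, -0.06, 0, 0, 0, 0.5]]'
python3 - <<'E'
from fit import *
d={n:ctrl.read_camera(n) for n in ["wrist","side","scene"]}; s=ctrl.get_state(); pickle.dump([d,s],open("v8.pkl","wb")); o=np.load("outlet.npy")
M=(R.from_euler('z',o[2])*RS); org=body([S0],*o,0)[0]
w7,_=pickle.load(open("v7.pkl","rb"))
c=np.zeros((600,800,3),np.uint8)
for cam,(x,y,w,h,sc,u,v) in ((w7,(170,100,200,150,2,0,0)),(d["wrist"],(110,60,400,330,1,405,0)),(d["scene"],(190,240,100,80,4,0,305)),(d["side"],(200,145,98,68,4,405,335))):
    q=cam["pixels"][:,:,::-1][y:y+h,x:x+w].copy()
    q=overlay(q,cam,o,(M,org),sc,x,y) if cam is w7 else cv2.resize(q,None,fx=sc,fy=sc,interpolation=cv2.INTER_CUBIC)
    q=q[:600-v,:800-u]; c[v:v+q.shape[0],u:u+q.shape[1]]=q
cv2.imwrite("pics/c8.png",c)
E
```

```text
time: 14.1
eef_pos: [0.5684, 0.2648, 0.2132]
tcp_rot: [0.152, 0.954, -0.004, -0.26]
contact_force: [-0.9, 1.2, -0.7]
opening: 0.499
finger_force: 0.0
```

View pics/c8.png

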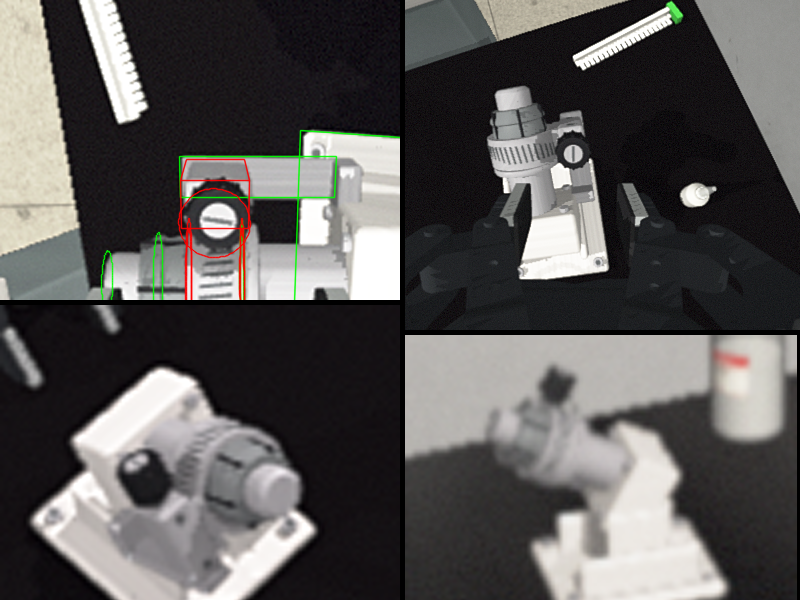

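The clamp sits on the stub behind the slotted part, against the bead, knob up over the rest bar. The knob top is at about (278,212) in the wrist view, (224.5,279) in scene and (238,155.5) in side. The fingers closed above or beside it, so I'll triangulate its top.

```bash
python3 - <<'E'
from fit import *
d,s=pickle.load(open("v8.pkl","rb")); o=np.load("outlet.npy"); w7,_=pickle.load(open("v7.pkl","rb"))
M=(R.from_euler('z',o[2])*RS).as_matrix(); org=body([S0],*o,0)[0]
g=cv2.cvtColor(d["wrist"]["pixels"],cv2.COLOR_RGB2GRAY); b=(g[195:230,260:298]>190).astype(np.uint8)
n,l,st,ce=cv2.connectedComponentsWithStats(b); print([(st[i].tolist(),(ce[i]+[260,195]).round(1).tolist()) for i in range(1,n) if st[i,4]>20])
i=1+st[1:,4].argmax(); kw=ce[i]+[260,195]
obs=[(w7,(278.6,209.9),1),(d["wrist"],(278,212),1),(d["scene"],(224.5,278.5),.7),(d["side"],(238,155),.5)]
for sub in (obs,obs[:2],obs[2:],obs[1:3]):
    f=lambda x:np.concatenate([wt*(proj([org+M@x],c)[0]-uv) for c,uv,wt in sub])
    r=least_squares(f,[0,-.044,.047],x_scale=.01); print("knob in stub",r.x.round(4),r.fun.round(1))
Rt=R.from_quat(s["tcp_rot"]); tip=s["eef_pos"]
print("tcp in stub",(M.T@(tip-org)).round(4),"axis dir",(M.T@Rt.apply([0,0,1])).round(3), "tcp px",proj([tip],d["wrist"]),"knob-top if on tool axis 40mm ahead",proj([tip+Rt.apply([0,0,.043])],d["wrist"]))
E
```

```text
[([9, 10, 18, 17, 187], [277.7, 213.4]), ([34, 24, 4, 11, 29], [295.4, 224.1]), ([0, 28, 14, 7, 60], [265.0, 226.9])]
knob in stub [-0.0014 -0.0442  0.0446] [-0.1 -0.6 -0.7  0.1 -0.6  0.2  0.7 -0.6]
knob in stub [-0.0012 -0.0445  0.0462] [-0.4 -0.5 -0.4  0.4]
knob in stub [-0.0002 -0.0425  0.0431] [ 0.2  0.2  0.5 -0.4]
knob in stub [-0.0014 -0.0446  0.0443] [-0.2 -0.  -0.6  0.3]
tcp in stub [-0.0015 -0.0444  0.0906] axis dir [ 0.004  0.002 -1.   ] tcp px [[277.31340306 232.92949134]] knob-top if on tool axis 40mm ahead [[277.51999612 213.21763264]]
```

```bash
python3 inch.py '[[0, 0, 0.03, 0, 0, 0, 0.45], [0, 0, 0.05, 0, 0, 0, 0.45], [0, 0, 0.06, 0, 0, 0, 0.45], [0, 0, 0.067, 0, 0, 0, 0.45], [0, 0, 0.067, 0, 0, 0, 0.45]]'; python3 f.py
python3 inch.py '[[0, 0, 0, 0, 0, 0, 0], [0, 0, 0, 0, 0, 0, 0], [0, 0, 0, 0, 0, 0, 0], [0, 0, 0, 0, 0, 0, 0]]' 40; python3 f.py
```

```text
time: 14.88
eef_pos: [0.5359, 0.2697, 0.1563]
tcp_rot: [0.152, 0.954, -0.003, -0.259]
contact_force: [-0.5, -0.7, 0.1]
opening: 0.451
finger_force: 0.0
F tool [ 0.3 -0.8  0.1] tau [-0.07 -0.23 -0.01]
clamp in stub [-0.0016 -0.0006  0.041 ]
time: 15.38
eef_pos: [0.5362, 0.2696, 0.1565]
tcp_rot: [0.152, 0.954, -0.003, -0.259]
contact_force: [-0.2, 0.2, 0.6]
opening: -0.001
finger_force: 0.0
F tool [ 0.5  0.1 -0.4] tau [-0.02 -0.23  0.  ]
clamp in stub [-0.0018 -0.0006  0.0413]
```

```bash
python3 inch.py '[[0, 0, 0.002, 0, 0, 0, 0], [0, 0, 0.004, 0, 0, 0, 0], [0, 0, 0.004, 0, 0, 0, 0]]'; python3 f.py
python3 - <<'E'
from fit import *
d={n:ctrl.read_camera(n) for n in ["wrist","side","scene"]}; s=ctrl.get_state(); pickle.dump([d,s],open("v9.pkl","wb")); o=np.load("outlet.npy")
M=(R.from_euler('z',o[2])*RS).as_matrix(); org=body([S0],*o,0)[0]
print(s["eef_pos"],d["wrist"]["xyz"]-s["eef_pos"])
w=d["wrist"]
for nm,q in (("tcp",s["eef_pos"]),("knobtop",org+M@[-.0012,-.0445,.0445])): print(nm,proj([q],w)[0].round(1))
g=cv2.cvtColor(w["pixels"],cv2.COLOR_RGB2GRAY); print(cv2.resize(g[180:340:4,220:340:4],None,fx=1,fy=1).tolist().__str__().replace("], [","\n"))
E
```

```text
time: 15.75
eef_pos: [0.5337, 0.2699, 0.1526]
tcp_rot: [0.152, 0.954, -0.003, -0.259]
contact_force: [-0.3, 0.0, 0.0]
opening: -0.003
finger_force: 0.0
F tool [ 0.3 -0.1  0.1] tau [-0.08 -0.25  0.02]
clamp in stub [-0.0016 -0.0006  0.0367]
[0.53400289 0.26996955 0.15290419] [0.03455813 0.0068609  0.18476769]
tcp [277.6 233.8]
knobtop [277.  247.6]
[[114, 131, 110, 61, 28, 26, 26, 25, 24, 31, 27, 31, 21, 25, 23, 29, 29, 30, 25, 26, 30, 28, 25, 33, 27, 29, 28, 30, 26, 25
140, 132, 130, 61, 62, 28, 27, 28, 31, 31, 25, 18, 23, 49, 115, 132, 159, 52, 29, 28, 29, 25, 22, 27, 25, 28, 32, 27, 27, 24
145, 138, 128, 123, 67, 28, 28, 25, 28, 30, 91, 178, 189, 203, 196, 201, 193, 117, 27, 29, 30, 26, 24, 27, 27, 23, 29, 30, 27, 30
148, 142, 132, 127, 47, 31, 31, 31, 30, 27, 71, 163, 169, 121, 115, 129, 126, 179, 25, 23, 26, 23, 26, 29, 27, 29, 26, 23, 25, 27
154, 144, 136, 119, 23, 30, 27, 26, 31, 25, 102, 124, 122, 123, 122, 125, 125, 179, 25, 31, 23, 28, 30, 28, 27, 21, 31, 25, 29, 28
132, 124, 140, 132, 54, 81, 34, 22, 127, 126, 119, 124, 120, 152, 160, 158, 156, 143, 19, 28, 30, 25, 27, 26, 
[... 3636 characters left out ...]
0, 51, 40, 46, 48, 32, 37, 46, 49, 49, 37, 52, 34, 55, 48, 49, 48, 51, 47, 45, 49, 45, 46, 49
52, 50, 48, 47, 58, 88, 50, 46, 47, 49, 50, 36, 45, 47, 49, 47, 54, 51, 36, 72, 47, 45, 48, 48, 56, 83, 54, 50, 47, 51
44, 48, 52, 47, 54, 49, 50, 48, 47, 45, 43, 39, 47, 41, 199, 159, 51, 48, 37, 70, 47, 49, 50, 44, 51, 51, 50, 47, 44, 44
46, 45, 45, 48, 45, 46, 49, 48, 45, 48, 40, 40, 47, 32, 255, 223, 67, 46, 35, 38, 47, 48, 49, 47, 45, 47, 48, 47, 45, 48
49, 51, 46, 50, 45, 46, 48, 49, 38, 48, 37, 39, 50, 34, 255, 235, 118, 49, 36, 37, 52, 44, 47, 46, 49, 46, 47, 51, 46, 47
49, 45, 49, 50, 43, 40, 35, 46, 47, 46, 36, 35, 41, 32, 255, 246, 116, 42, 33, 41, 65, 49, 50, 49, 46, 48, 48, 48, 50, 49]]
```

The grey-level map shows the shut pads in front of the knob top, with the disc's edge just visible behind their tips. So the real tips are well behind the reported TCP. I'll probe downward gently to find the knob top.

```bash
for i in 1 2 3; do python3 inch.py '[[0, 0, 0.002, 0, 0, 0, 0], [0, 0, 0.003, 0, 0, 0, 0]]' | grep -E "contact|force"; python3 f.py; done
```

```text
contact_force: [-0.1, 1.1, 0.4]
finger_force: 0.0
F tool [ 0.6  1.  -0.2] tau [-0.05 -0.18  0.03]
clamp in stub [-0.0017 -0.0006  0.0339]
contact_force: [0.0, -0.0, 0.0]
finger_force: 0.0
F tool [-0.   0.  -0.1] tau [-0.   -0.28 -0.04]
clamp in stub [-0.0017 -0.0006  0.0309]
contact_force: [1.9, -0.8, 3.6]
finger_force: 2.0
F tool [-0.  -0.5 -4.1] tau [ 0.03 -0.21  0.06]
clamp in stub [-0.0018 -0.0007  0.0289]
```

```bash
python3 inch.py '[[0, 0, -0.006, 0, 0, 0, 0.5], [0, 0, -0.006, 0, 0, 0, 0.5], [0, 0, -0.006, 0, 0, 0, 0.5], [0, 0, -0.006, 0, 0, 0, 0.5], [0, 0, 0.004, 0, 0, 0, 0.5], [0, 0, 0.012, 0, 0, 0, 0.5], [0, 0, 0.017, 0, 0, 0, 0.5], [0, 0, 0.017, 0, 0, 0, 0.5]]'; python3 f.py
python3 inch.py '[[0, 0, 0, 0, 0, 0, 0], [0, 0, 0, 0, 0, 0, 0], [0, 0, 0, 0, 0, 0, 0], [0, 0, 0, 0, 0, 0, 0]]' 40; python3 f.py
```

```text
time: 17.65
eef_pos: [0.5205, 0.2718, 0.1297]
tcp_rot: [0.152, 0.954, -0.004, -0.26]
contact_force: [-0.2, -0.9, -0.6]
opening: 0.5
finger_force: 0.0
F tool [-0.4 -0.9  0.5] tau [-0.04 -0.21 -0.06]
clamp in stub [-0.0015 -0.0005  0.0103]
time: 18.15
eef_pos: [0.5214, 0.2716, 0.1308]
tcp_rot: [0.152, 0.954, -0.003, -0.259]
contact_force: [-0.4, -2.2, 0.9]
opening: 0.285
finger_force: 39.4
F tool [ 0.1 -2.3 -0.7] tau [ 0.32 -0.16  0.  ]
clamp in stub [-0.0017 -0.0004  0.0116]
```

```bash
python3 inch.py '[[0, 0, 0, 0, 0, 0.1, 0], [0, 0, 0, 0, 0, 0.25, 0], [0, 0, 0, 0, 0, 0.4, 0], [0, 0, 0, 0, 0, 0.5, 0]]'; python3 f.py
python3 inch.py '[[0, 0, 0, 0, 0, 0.15, 0], [0, 0, 0, 0, 0, 0.3, 0], [0, 0, 0, 0, 0, 0.45, 0], [0, 0, 0, 0, 0, 0.6, 0], [0, 0, 0, 0, 0, 0.7, 0]]'; python3 f.py
```

```text
time: 18.65
eef_pos: [0.5216, 0.2712, 0.1307]
tcp_rot: [0.385, 0.886, -0.068, -0.249]
contact_force: [0.7, -3.8, 0.8]
opening: 0.283
finger_force: 39.5
F tool [-2.8 -2.4 -1.3] tau [ 0.24 -0.49 -0.08]
clamp in stub [-0.002  -0.      0.0116]
time: 19.27
eef_pos: [0.5215, 0.2708, 0.1308]
tcp_rot: [0.665, 0.7, -0.15, -0.211]
contact_force: [-0.7, -4.7, 2.6]
opening: 0.286
finger_force: 39.4
F tool [-4.4 -2.2 -2.3] tau [-0.04 -0.77 -0.13]
clamp in stub [-0.0019  0.0004  0.0117]
```

```bash
python3 inch.py '[[0, 0, 0, 0, 0, 0.15, 0], [0, 0, 0, 0, 0, 0.3, 0], [0, 0, 0, 0, 0, 0.4, 0], [0, 0, 0, 0, 0, 0.4, 0]]'>/dev/null; python3 f.py
for i in 1 2 3; do python3 inch.py '[[0, 0, 0, 0, 0, 0.1, 0], [0, 0, 0, 0, 0, 0.1, 0]]' | grep -E "opening|tcp_rot"; python3 f.py; done
```

```text
F tool [-4.5 -1.7 -3.1] tau [-0.27 -0.88  0.04]
clamp in stub [-0.0017  0.0004  0.0118]
tcp_rot: [0.816, 0.516, -0.197, -0.168]
opening: 0.288
F tool [-5.6 -0.6 -4.5] tau [-0.32 -1.03 -0.01]
clamp in stub [-0.0017  0.0003  0.0118]
tcp_rot: [0.841, 0.475, -0.205, -0.158]
opening: 0.286
F tool [-5.1 -0.1 -3.6] tau [-0.48 -1.   -0.  ]
clamp in stub [-0.0016  0.0003  0.0119]
tcp_rot: [0.864, 0.432, -0.213, -0.147]
opening: 0.283
F tool [-5.8 -0.6 -4.1] tau [-0.48 -0.96 -0.  ]
clamp in stub [-0.0016  0.0003  0.0119]
```

```bash
for i in 1 2 3 4; do python3 inch.py '[[0, 0, 0, 0, 0, 0.1, 0], [0, 0, 0, 0, 0, 0.1, 0]]' | grep -E "opening"; python3 f.py; done
```

```text
opening: 0.284
F tool [-5.5  0.9 -3.9] tau [-0.65 -0.91 -0.01]
clamp in stub [-0.0015  0.0002  0.012 ]
opening: 0.287
F tool [-4.8  0.4 -4.9] tau [-0.72 -0.96  0.  ]
clamp in stub [-0.0015  0.0002  0.012 ]
opening: 0.283
F tool [-5.7  1.4 -4.6] tau [-0.77 -0.87 -0.03]
clamp in stub [-0.0014  0.0002  0.012 ]
opening: 0.281
F tool [-5.   2.5 -4.6] tau [-0.87 -0.81  0.02]
clamp in stub [-0.0014  0.0001  0.012 ]
```

```bash
cat > slot.py <<'E'
from fit import *
def slot(c,rc=None):
    g=cv2.cvtColor(c["pixels"],cv2.COLOR_RGB2GRAY)
    b=(g>185).astype(np.uint8); u,v=rc; r=40
    best=None
    n,l,st,ce=cv2.connectedComponentsWithStats(b[v-r:v+r,u-r:u+r])
    out=[(st[i].tolist(),(ce[i]+[u-r,v-r]).round(1).tolist()) for i in range(1,n) if st[i,4]>60]; 
    i=min((i for i in range(1,n) if st[i,4]>60),key=lambda i:np.hypot(*(ce[i]-r)))
    cx,cy=ce[i]+[u-r,v-r]; rad=min(st[i,2],st[i,3])*.40
    yy,xx=np.mgrid[:420,:560]; m=((xx-cx)**2+(yy-cy)**2<rad**2); w=np.clip(200-g.astype(float),0,None)*m
    C=np.cov(np.c_[xx[m],yy[m]].T,aweights=w[m]+1e-6); ev,V=np.linalg.eigh(C)
    return (cx.round(1),cy.round(1)),st[i].tolist(),"slot deg",np.degrees(np.arctan2(V[1,1],V[0,1])).round(1),ev.round(1)
if __name__=="__main__":
    for f,rc in (("v7.pkl",(278,210)),("v8.pkl",(278,213))):
        q=pickle.load(open(f,"rb"))[0]; q=q if "pixels" in q else q["wrist"]; print(f,slot(q,rc))
    w=ctrl.read_camera("wrist"); s=ctrl.get_state(); pickle.dump([w,s],open("v10.pkl","wb"))
    o=np.load("outlet.npy"); M=(R.from_euler('z',o[2])*RS).as_matrix(); org=body([S0],*o,0)[0]
    p=proj([org+M@[-.0015,-.0445,.0445]],w)[0].round().astype(int); print(p,s["qpos"][5].round(2))
    g=cv2.cvtColor(w["pixels"],cv2.COLOR_RGB2GRAY); u,v=p
    for r in g[v-30:v+34:3,u-40:u+42:3]: print(" ".join("%3d"%k for k in r))
E
python3 slot.py
```

```text
v7.pkl ((np.float64(278.7), np.float64(209.8)), [32, 32, 18, 17, 201], 'slot deg', np.float64(-171.4), array([ 0.4, 15.9]))
v8.pkl ((np.float64(277.6), np.float64(213.3)), [31, 32, 18, 17, 193], 'slot deg', np.float64(90.0), array([ 0.8, 15.8]))
[278 273] 1.23
  8 109 110 110  71  21  18  11  22  19  23  19  20  40  22  17  15  19  14  15  16  24  51  37 111 107 107 114
 42 106 106 107  34  27  14  22  26  24  19  14  27  35  32  25  18  18  34  14  13  10  30  24 107 108 108 112
 95 106 108 110  23  22  23  22  16  32  41  42  38  38  22  28  23  29  27  17  16  13  19  23 102 106 104 105
109 105 106 110  21  14  16  18  36  34  34  34  39  32  27  23  25  29  24  24  16  17  15  25  99 108 105 108
109 106 105  72  24  21  17  36  34  32  33  32  33  40  32  26  25  27  22  28  29  17  12  23  47 106 106 105
104 107 104  42  23  23  29  38  37  33  35  29  79 144 135  70  24  26  25  23  31  26  16  25  28 107 104 107
105 107 109  23  23  10  26  37  38  35  70 186 191 107 100 184 134  70  26  28  23  28  20  24  17 106 106 105
107 106 111  22  25  23  27  30  28  64 185 183 190 106
[... 924 characters left out ...]
 106  53  21  23  40  31  29
 31  24  50  41  21 131 154 158 110  27  28  30  30  28  34  39  37  36  43  80 108 109  80  25  24  37  21  27
 26  33  54  40  26 135 147 152 155 108 110  49  32  35  30  36  43  59  65 108 109 111 117  22  30  38  21  30
 21  33  47  45  24 140 157 151 144 158 153  76  79  18  65  73  75  70  70  70 114 114 119  19  32  36  29  31
 32  33  51  47  18 153 152 155 156 149 156  83  16  54  85  81  87  69  72  75  77 121 126  17  31  38  22  29
 27  33  47  50  26 152 152 149 150 154 105  25  53  74  85  86  67  71  75  78  81  88 127  31  34  40  22  21
 22  34  50  47  40 149 147 153 154 155  81  50  51  79  82  83  66  71  75  78  81  82 100  62  34  45  25  30
```

```bash
for i in 1 2 3; do python3 inch.py '[[0, 0, 0, 0, 0, 0.05, 0], [0, 0, 0, 0, 0, 0.1, 0], [0, 0, 0, 0, 0, 0.1, 0]]' >/dev/null; python3 f.py | head -1; done; python3 - <<'E'
from slot import *
w=ctrl.read_camera("wrist"); s=ctrl.get_state(); print(s["qpos"].round(3),s["time"],slot(w,(278,273)))
E
```

```text
F tool [-5.3  2.4 -4.8] tau [-1.01 -0.84 -0.02]
F tool [-4.8  2.6 -5.3] tau [-0.81 -0.61 -0.05]
F tool [-3.8  3.5 -5.3] tau [-0.89 -0.56 -0.08]Traceback (most recent call last):
  File "<stdin>", line 2, in <module>
  File "slot.py", line 8, in slot
    i=min((i for i in range(1,n) if st[i,4]>60),key=lambda i:np.hypot(*(ce[i]-r)))
ValueError: min() iterable argument is empty
```

```bash
sed -i 's/g>185/g>130/; s/200-g/150-g/' slot.py; cat > chk.py <<'E'
from slot import *
for f,rc in (("v8.pkl",(278,213)),("v10.pkl",(278,273))):
    q=pickle.load(open(f,"rb"))[0]; q=q if "pixels" in q else q["wrist"]; print(f,slot(q,rc))
w=ctrl.read_camera("wrist"); s=ctrl.get_state(); pickle.dump([w,s],open("v11.pkl","wb")); print(s["qpos"].round(3),s["time"])
g=cv2.cvtColor(w["pixels"],cv2.COLOR_RGB2GRAY)
for r in g[250:300:3,245:311:3]: print(" ".join("%3d"%k for k in r))
print(slot(w,(278,273)))
E
python3 chk.py
```

```text
v8.pkl ((np.float64(277.9), np.float64(213.5)), [31, 32, 19, 18, 243], 'slot deg', np.float64(89.3), array([ 0.3, 16.3]))
v10.pkl ((np.float64(278.3), np.float64(272.1)), [26, 25, 30, 29, 585], 'slot deg', np.float64(89.5), array([ 1.2, 46.4]))
[0.22  0.447 1.565 0.179 1.623 1.526] 22.8
 95  67  22  16  13  12  25  34  26  30  27  26  28  26  31  29  19   8  15  16  25  26
102  51  28  18  19  31  30  23  29  26  26  31  24  31  23  26  25  31  26  10  26  25
102  25  25  16  26  36  21  29  22  24  22  22  22  24  24  25  28  18  25  32  13  18
100  16  30  20  26  34  22  19  25  94 139 140 136  96  21  26  28  24  30  18  24  26
 78  24  27  29  31  26  30  28 111 108 138  63 131 131 135  44  22  23  25  24  14  20
 52  22  33  31  28  34  24 158 159 108 115  68 129 131 131 136  28  24  26  24  14  22
 28  29  31  27  30  30  65 161 156 127 110  55 108 131 134 124  98  19  23  25  22  24
 17  35  31  32  24  28 118 162 156 165 171  65 107 110 109 106 116  22  24  19  17  23
 23  34  31  26  26  31 120 163 158 161 169  82 104 108 111 106 112  14  21  26  17  24
 28  33  24  25  27  25  49 164 155 161 168  78 155 162 108 108  69  23  21  21   9  25
 30  29  28  26  31  29  25 150 155 162 165  81 155 162 124 111  15  23  22  17  18  20
 31  31  33  20  30  29  25  27 152 164 169  82 151 163 168  49  17  19  22  18  16  24
 51  27  29 134 104  26  31  31  27  72 159 164 165  97  26  34  27  21  22  35  18  18
 51  33  27 134 147  93  28  28  32  28  23  26  27  30  30  32  28  40  20  81  23  18
 49  35  28 160 147 154 101  26  27  24  27  34  31  24  26  29  37  37  26  84  32  19
 46  38  22 154 152 151 144 154 160  77  77  26  35  71 109 148 155  19  82  77  50  14
 52  29  44 154 153 147 148 150 151 152 152 154 161 140 134 147  80  31  81  79  53  16
((np.float64(272.8), np.float64(276.1)), [25, 30, 26, 24, 287], 'slot deg', np.float64(123.8), array([14.8, 31.9]))
```

```bash
for i in 1 2 3; do python3 inch.py '[[0, 0, 0, 0, 0, 0.05, 0], [0, 0, 0, 0, 0, 0.1, 0], [0, 0, 0, 0, 0, 0.1, 0]]' |grep -E "time|opening"; python3 f.py ; done
```

```text
time: 23.18
opening: 0.286
F tool [-3.4  3.2 -5. ] tau [-0.93 -0.5  -0.06]
clamp in stub [-0.0012 -0.0004  0.0123]
time: 23.55
opening: 0.287
F tool [-3.6  3.  -6.2] tau [-1.03 -0.45 -0.09]
clamp in stub [-0.0012 -0.0005  0.0123]
time: 23.92
opening: 0.287
F tool [-4.3  3.1 -5.4] tau [-1.15 -0.36 -0.13]
clamp in stub [-0.0011 -0.0005  0.0124]
```

```bash
cat > sl2.py <<'E'
from slot import *
def ang(c,cx,cy,r):
    g=cv2.cvtColor(c["pixels"],cv2.COLOR_RGB2GRAY).astype(np.float32); best=[]
    for a in np.radians(np.arange(0,180,3)):
      for off in (-2,-1,0,1,2):
        t=np.arange(-r,r+.1,.5); x=cx+t*np.cos(a)-off*np.sin(a); y=cy+t*np.sin(a)+off*np.cos(a)
        A=lambda d:cv2.remap(g,(x-d*np.sin(a)).astype(np.float32),(y+d*np.cos(a)).astype(np.float32),cv2.INTER_LINEAR)
        best.append((float(np.mean(np.minimum(A(4),A(-4))-A(0))),np.degrees(a)))
    best.sort(reverse=True); return [(round(a),round(b)) for a,b in best[:4]]
if __name__=="__main__":
    print([ang(pickle.load(open(f,"rb"))[0],278,y,9) for f,y in (("v10.pkl",272),("v11.pkl",275))])
    w=ctrl.read_camera("wrist"); s=ctrl.get_state(); print(s["time"],s["qpos"][5].round(3),[ang(w,278,y,9) for y in (272,276)])
    g=cv2.cvtColor(w["pixels"],cv2.COLOR_RGB2GRAY)
    for r in g[252:297:3,251:305:3]: print(" ".join("%3d"%k for k in r))
E
python3 sl2.py; python3 inch.py '[[0, 0, 0, 0, 0, 0, 0.45], [0, 0, 0, 0, 0, 0, 0.45], [0, 0, 0, 0, 0, 0, 0.45], [0, 0, 0, 0, 0, 0, 0.45]]'; python3 sl2.py|tail -17; python3 f.py
```

```text
[[(89, 90), (87, 90), (86, 87), (85, 93)], [(62, 90), (62, 90), (61, 87), (59, 87)]]
23.975 1.826 [[(57, 90), (56, 87), (56, 84), (55, 90)], [(55, 90), (55, 84), (55, 87), (54, 93)]]
 18  15  18  15  19  28  19  24  28  24  23  28  30  28  31  15  11  15
 16  22  14  19  17  25  24  20  26  26  27  27  27  25  26  19  17  20
 19  19  23  20  20  25  14  30  55  76  65  25  22  22  22  16  22  15
 17  19  18  24  14  21  99 112  91  58 113 110  82  14  16  24  25  23
 24  18  22  23  18 101 107 109  94  50 114 107 108  96  12  16  19  23
 18  19  22  20  49 107 106 111  98  56 110 108 109 110  35  18  17  24
 16  22  18  20 103 108 107 110 104  57 110 106 107 106  80  24  23  21
 20  16  20  14 102 105 107 110 113  55 113 109 107 107  95  19  21  19
 31  27  28  26  98 107 104 110 111  54 109 108 109 111  67  15  17  25
 29  30  29  32  28 109 101 104 114  54 107 109 109 110  20  19  17  15
 36  24  28  25  27  94 161 162 112  56 103 109 114  51  19  27  23  20
 33  56  40  26  26  27  39 153 168  99 114 107  27  23  22  21  16 156
 34 139 157  29  27  31  31  24  23  26  24  27  34  
[... 964 characters left out ...]
 108 109 108 106 113  21  14  23  22
 11  22  29  23  23 122 108  95  55 100 108 110 105 109  79  26  14  23
 19  28  28  33  66 160 162 169  66  54 114 107 106 106 110  17  19  20
 98  27  29  32 115 155 153 161 163  54  76 111 109 110 110  19  25  23
157  26  27  31  85 161 155 160 165 114  81 119 108 108 110  15  19  23
159  18  30  25  29 164 159 154 161 167  80  87 166 161  93  24  21  20
162  15  26  30  24  89 165 157 156 160 141  80 146 158  27  30  30  19
149 155  45  28  27  24  50 159 158 162 168 134 114  25  27  30  23  69
148 145 156  28  33  28  31  21  37  47  43  24  25  34  27  30  80 150
F tool [ 0.6 -0.3 -0.1] tau [-0.04  0.25  0.01]
clamp in stub [-0.0017 -0.0007  0.0109]
```

```bash
python3 inch.py '[[0, 0, -0.02, 0, 0, 0, 0.5], [0, 0, -0.05, 0, 0, -0.15, 0.5], [0, 0, -0.09, 0, 0, -0.3, 0.5], [0, 0, -0.117, 0, 0, -0.45, 0.5], [0, 0, -0.117, 0, 0, -0.63, 0.5], [0, 0, -0.117, 0, 0, -0.8, 0.5], [0, 0, -0.117, 0, 0, -0.98, 0.5], [0, 0, -0.117, 0, 0, -1.15, 0.5], [0, 0, -0.117, 0, 0, -1.33, 0.5], [0, 0, -0.117, 0, 0, -1.5, 0.5]]'
python3 inch.py '[[0, 0, 0, 0, 0, 0, 0.55], [0, 0, 0, 0, 0, 0, 0.55]]' >/dev/null
cat > fin.py <<'E'
from fit import *
w7,s7=pickle.load(open("v7.pkl","rb")); d={n:ctrl.read_camera(n) for n in ["wrist","scene","side"]}; s=ctrl.get_state(); pickle.dump([d,s],open("v12.pkl","wb"))
d8=pickle.load(open("v8.pkl","rb"))[0]
o=np.load("outlet.npy"); M=(R.from_euler('z',o[2])*RS).as_matrix(); org=body([S0],*o,0)[0]
print(s["eef_pos"],(R.from_quat(s7["tcp_rot"]).inv()*R.from_quat(s["tcp_rot"])).as_rotvec().round(3))
for c in (w7,d["wrist"]):
    p=proj([org+M@[-.0012,-.0445,.0445]],c)[0].round().astype(int); u,v=p
    g=cv2.cvtColor(c["pixels"],cv2.COLOR_RGB2GRAY); b=(g[v-15:v+16,u-15:u+16]>95).astype(np.uint8); n,l,st,ce=cv2.connectedComponentsWithStats(b)
    l0=l[15,15] or 1+st[1:,4].argmax(); k=[(st[i].tolist(),(ce[i]+p-15).round(1)) for i in range(1,n) if st[i,4]>60]; print(k)
    for _,q in k:
        C=np.array(c["xyz"]); dd=M.T@(ray(q,c,.3)-C); oc=M.T@(C-org); print("knob in stub",(oc+dd*(.0445-oc[2])/dd[2]).round(4))
# band rim x-profile near the bead, scene change
for n in ("scene",):
    a=cv2.cvtColor(d8[n]["pixels"],cv2.COLOR_RGB2GRAY).astype(int);b=cv2.cvtColor(d[n]["pixels"],cv2.COLOR_RGB2GRAY).astype(int)
    reg=(slice(270,330),slice(228,280)); sh,rs=cv2.phaseCorrelate(a[reg].astype(np.float32),b[reg].astype(np.float32)); print("scene shift px",np.round(sh,2),round(rs,2))
E
python3 fin.py
```

```text
time: 25.78
eef_pos: [0.58, 0.2633, 0.2332]
tcp_rot: [0.729, 0.634, -0.168, -0.196]
contact_force: [-0.0, 0.4, 0.7]
opening: 0.501
finger_force: 0.0
[0.57919991 0.2633225  0.23189524] [-0.003  0.001  0.001]
[([7, 7, 19, 19, 275], array([278.7, 209.9]))]
knob in stub [-0.0015 -0.0436  0.0445]
[([7, 7, 19, 18, 263], array([277.9, 207.5])), ([0, 18, 15, 13, 64], array([265.9, 218.7]))]
knob in stub [-0.0022 -0.044   0.0445]
knob in stub [ 0.008  -0.0342  0.0445]
scene shift px [-0.19  0.04] 1.05
```

```bash
python3 - <<'E'
from fit import *
d,s=pickle.load(open("v12.pkl","rb")); w7,_=pickle.load(open("v7.pkl","rb"))
o=np.load("outlet.npy"); M=(R.from_euler('z',o[2])*RS).as_matrix(); org=body([S0],*o,0)[0]
x=np.arange(-30,24,1.)/1000
for nm,c in (("v7",w7),("now",d["wrist"])):
  g=cv2.cvtColor(c["pixels"],cv2.COLOR_RGB2GRAY).astype(np.float32)
  for y in (-.012,-.018):
    P=np.c_[x,0*x+y,0*x+np.sqrt(.0305**2-y*y)]; q=proj(org+P@M.T,c).astype(np.float32)
    print(nm,y,q[0].round(),q[-1].round()); print(" ".join("%d:%d"%(a*1000,v) for a,v in zip(x,cv2.remap(g,q[:,0],q[:,1],cv2.INTER_LINEAR).ravel())))
E
```

```text
v7 -0.012 [311. 239.] [251. 239.]
-30:230 -29:230 -28:231 -27:230 -26:230 -25:229 -24:222 -23:218 -22:219 -21:217 -20:196 -19:186 -18:212 -17:222 -16:229 -15:225 -14:190 -13:203 -12:236 -11:235 -10:236 -9:233 -8:224 -7:238 -6:242 -5:239 -4:240 -3:238 -2:235 -1:225 0:238 1:239 2:240 3:243 4:243 5:242 6:240 7:238 8:236 9:233 10:232 11:233 12:228 13:183 14:162 15:163 16:160 17:169 18:169 19:165 20:153 21:155 22:142 23:125
v7 -0.018 [311. 232.] [251. 232.]
-30:187 -29:187 -28:187 -27:186 -26:187 -25:188 -24:186 -23:187 -22:188 -21:183 -20:160 -19:165 -18:189 -17:195 -16:201 -15:197 -14:183 -13:197 -12:198 -11:166 -10:152 -9:149 -8:137 -7:127 -6:126 -5:116 -4:108 -3:111 -2:112 -1:110 0:104 1:102 2:100 3:100 4:107 5:128 6:151 7:160 8:159 9:160 10:165 11:165 12:147 13:122 14:138 15:146 16:143 17:144 18:144 19:145 20:142 21:140 22:137 23:124
now -0.012 [309. 236.] [251. 237.]
-30:232 -29:232 -28:232 -27:233 -26:233 -25:231 -24:224 -23:220 -22:220 -21:218 -20:193 -19:191 -18:215 -17:223 -16:230 -15:228 -14:181 -13:175 -12:240 -11:237 -10:235 -9:237 -8:237 -7:227 -6:221 -5:221 -4:233 -3:238 -2:242 -1:243 0:243 1:242 2:239 3:241 4:245 5:246 6:243 7:242 8:239 9:237 10:234 11:235 12:235 13:202 14:167 15:165 16:167 17:169 18:171 19:166 20:159 21:158 22:149 23:133
now -0.018 [308. 229.] [251. 229.]
-30:188 -29:188 -28:188 -27:188 -26:187 -25:188 -24:189 -23:189 -22:189 -21:186 -20:174 -19:177 -18:190 -17:198 -16:204 -15:203 -14:177 -13:171 -12:193 -11:165 -10:157 -9:155 -8:152 -7:150 -6:151 -5:157 -4:150 -3:145 -2:132 -1:139 0:144 1:131 2:119 3:123 4:124 5:119 6:137 7:157 8:165 9:166 10:167 11:179 12:206 13:176 14:134 15:143 16:143 17:144 18:146 19:147 20:144 21:141 22:139 23:127
```

```bash
python3 - <<'E'
from sl2 import *
d,s=pickle.load(open("v12.pkl","rb")); w7,_=pickle.load(open("v7.pkl","rb"))
print(ang(w7,278.7,209.9,6),ang(d["wrist"],277.9,207.5,6))
print(ctrl.sign_off())
E
```

```text
[(105, 9), (103, 12), (103, 6), (100, 3)] [(103, 144), (102, 141), (101, 147), (96, 150)]
the job is handed in; nothing more can be done
None
```

The clamp is on the stub with its band against the stop bead, knob up and housing over the rest bar. I tightened it until the knob sprang back about 0.5 rad on release, let go, backed the gripper clear and handed the job in at about 26 s. I got no pass/fail result.

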